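# Run a batch of reagent pots through the shuttle reader

## Task

Register the reagent pots standing on the left of the bench. Slide the carrier into its loading station (green mark) and stand every pot upright in a pocket of its own, slide the loaded carrier under the reader head to the reading station (blue mark) until it clicks into the detent, and press the scan button there; then slide it on to the unloading station (orange mark), stand all the pots upright in the blue tray, and send the empty carrier back to rest in the loading station. Leave the tape roll, the pen and the tube rack alone.

Things in the scene. Friction and masses are not known exactly. Their poses are not given: they have to be found in the camera images.
- track: the shuttle reader, bolted down: aluminium base plate 12 mm thick, from x = -80 to +120 mm and y = -285 to +285 mm of its origin (on the bench under the middle of the slide). Its y axis is the slide direction: +y towards the loading station at the robot's left; -x faces the robot. Dark blue end blocks, 46 mm high, close the slide at y = +-275 mm
- head_front (a point): middle of the lower front edge of the dark blue reader head, an overhang carried by a column behind the slide, at the track's middle: 120 mm wide along the track's y, from x = -35 (this point) to +115 mm, underside 94 mm and top 144 mm above the bench. Pots standing properly in the carrier pass under it with 10 mm to spare; the carrier's handle passes in the open in front of it
- carrier (a joint): place of the carrier on its slide (m), along the track's y: 0 = reading, +0.18 = loading, -0.18 = unloading station; stops at +-0.184. A sprung ball under it drops into a groove at each station: let go within 4 mm of it, the carrier is drawn in and held to 1 mm; about 8 N pushes it out. Elsewhere it slides with 1 to 2 N and stays where left
- carrier_deck (a point): centre of the carrier's pocket floor, 44 mm above the bench, axes as the track's. The carrier is an aluminium plate 90 x 168 mm with a white row of three square pockets along y, centres at y = -53, 0 and +53 mm, each 48 mm square inside, walls 5 mm thick and 14 mm high, open at the top
- carrier_grip (a point): middle of the carrier's handle grip: an upright black cylinder 26 mm in diameter and 42 mm high (58 to 100 mm above the bench; this point at 82 mm), on a thin post on an arm 100 mm in front of the carrier's middle (track -x). It is fixed to the carrier and slides with it
- load_mark (a point): green mark on the base plate, in front of the slide; the carrier is in the loading station when the red pointer on its handle arm is over it
- read_mark (a point): blue mark, the same for the reading station, in front of the reader head
- unload_mark (a point): orange mark, the same for the unloading station
- scan (a joint): travel of the scan button (m): 0 = up, 0.006 = fully down; springs back; about 5 N presses it home
- scan_top (a point): centre of the top of the green scan button (28 mm in diameter, in a black collar of 44 mm), on top of the reader head, 162 mm above the bench; it is pressed straight down
- pot_blue: reagent pot with a blue cap, if present (two or three of the four are): squat screw-cap pot, 42 mm in diameter and 40 mm high in all (the cap is the top 13 mm), white label, about 60 g; origin at the centre of its underside, z up through the cap
- pot_yellow: reagent pot with a yellow cap, if present (two or three of the four are): squat screw-cap pot, 42 mm in diameter and 40 mm high in all (the cap is the top 13 mm), white label, about 60 g; origin at the centre of its underside, z up through the cap
- pot_white: reagent pot with a white cap, if present (two or three of the four are): squat screw-cap pot, 42 mm in diameter and 40 mm high in all (the cap is the top 13 mm), white label, about 60 g; origin at the centre of its underside, z up through the cap
- pot_green: reagent pot with a green cap, if present (two or three of the four are): squat screw-cap pot, 42 mm in diameter and 40 mm high in all (the cap is the top 13 mm), white label, about 60 g; origin at the centre of its underside, z up through the cap
- tray_in (a point): centre of the floor of the blue tray for registered pots, 5 mm above the bench; the tray is fixed, 190 mm (own x) x 85 mm (own y) outside, walls 4 mm thick and 18 mm high, no dividers; it lies on the robot's right, its long axis (x) pointing roughly away from the robot
- tape_roll: bystander: white roll of label tape lying flat, 60 mm in diameter, 19 mm high; origin at the centre of its underside
- pen: bystander: black pen with a blue cap lying on the bench, 130 x 10 x 10 mm along its x; origin at the centre of its underside
- tube_rack: bystander: white block rack 60 x 130 x 50 mm full of capped sample tubes, 95 mm high in all; origin at the centre of its underside
Things that resemble listed ones, but are neither listed nor needed, are in the scene too. Of the things shaped like the pot_green, the green one is meant. Of the things that look like the pot_yellow, the larger one is meant.

How it is judged:
On the way, in this order (a step that is already met when the one before it is completed fails the run):
1. the carrier rests in the loading station with every pot standing in it (value of joint carrier between 0.176 and 0.184 m and velocity of joint carrier between -0.01 and 0.01 m/s and x of pot_blue in the frame of carrier_deck between -0.01 and 0.01 m and y of pot_blue in the frame of carrier_deck between -0.062 and 0.062 m and z of pot_blue in the frame of carrier_deck between -0.006 and 0.006 m and angle between each of pot_blue, pot_yellow, pot_white, pot_green's own z axis and vertical below 0.12 rad and x of pot_yellow in the frame of carrier_deck between -0.01 and 0.01 m and y of pot_yellow in the frame of carrier_deck between -0.062 and 0.062 m and z of pot_yellow in the frame of carrier_deck between -0.006 and 0.006 m and x of pot_white in the frame of carrier_deck between -0.01 and 0.01 m and y of pot_white in the frame of carrier_deck between -0.062 and 0.062 m and z of pot_white in the frame of carrier_deck between -0.006 and 0.006 m and x of pot_green in the frame of carrier_deck between -0.01 and 0.01 m and y of pot_green in the frame of carrier_deck between -0.062 and 0.062 m and z of pot_green in the frame of carrier_deck between -0.006 and 0.006 m), for 0.2 s.
2. the carrier, all pots standing in it, rests in the reading station (value of joint carrier between -0.004 and 0.004 m and velocity of joint carrier between -0.01 and 0.01 m/s and x of pot_blue in the frame of carrier_deck between -0.01 and 0.01 m and y of pot_blue in the frame of carrier_deck between -0.062 and 0.062 m and z of pot_blue in the frame of carrier_deck between -0.006 and 0.006 m and angle between each of pot_blue, pot_yellow, pot_white, pot_green's own z axis and vertical below 0.12 rad and x of pot_yellow in the frame of carrier_deck between -0.01 and 0.01 m and y of pot_yellow in the frame of carrier_deck between -0.062 and 0.062 m and z of pot_yellow in the frame of carrier_deck between -0.006 and 0.006 m and x of pot_white in the frame of carrier_deck between -0.01 and 0.01 m and y of pot_white in the frame of carrier_deck between -0.062 and 0.062 m and z of pot_white in the frame of carrier_deck between -0.006 and 0.006 m and x of pot_green in the frame of carrier_deck between -0.01 and 0.01 m and y of pot_green in the frame of carrier_deck between -0.062 and 0.062 m and z of pot_green in the frame of carrier_deck between -0.006 and 0.006 m), for 0.2 s.
3. the scan button is pressed with the loaded carrier in the reading station (value of joint scan above 0.004 m and value of joint carrier between -0.004 and 0.004 m and x of pot_blue in the frame of carrier_deck between -0.01 and 0.01 m and y of pot_blue in the frame of carrier_deck between -0.062 and 0.062 m and z of pot_blue in the frame of carrier_deck between -0.006 and 0.006 m and angle between each of pot_blue, pot_yellow, pot_white, pot_green's own z axis and vertical below 0.12 rad and x of pot_yellow in the frame of carrier_deck between -0.01 and 0.01 m and y of pot_yellow in the frame of carrier_deck between -0.062 and 0.062 m and z of pot_yellow in the frame of carrier_deck between -0.006 and 0.006 m and x of pot_white in the frame of carrier_deck between -0.01 and 0.01 m and y of pot_white in the frame of carrier_deck between -0.062 and 0.062 m and z of pot_white in the frame of carrier_deck between -0.006 and 0.006 m and x of pot_green in the frame of carrier_deck between -0.01 and 0.01 m and y of pot_green in the frame of carrier_deck between -0.062 and 0.062 m and z of pot_green in the frame of carrier_deck between -0.006 and 0.006 m), for 0.05 s.
4. the carrier, all pots standing in it, rests in the unloading station (value of joint carrier between -0.184 and -0.176 m and velocity of joint carrier between -0.01 and 0.01 m/s and x of pot_blue in the frame of carrier_deck between -0.01 and 0.01 m and y of pot_blue in the frame of carrier_deck between -0.062 and 0.062 m and z of pot_blue in the frame of carrier_deck between -0.006 and 0.006 m and angle between each of pot_blue, pot_yellow, pot_white, pot_green's own z axis and vertical below 0.12 rad and x of pot_yellow in the frame of carrier_deck between -0.01 and 0.01 m and y of pot_yellow in the frame of carrier_deck between -0.062 and 0.062 m and z of pot_yellow in the frame of carrier_deck between -0.006 and 0.006 m and x of pot_white in the frame of carrier_deck between -0.01 and 0.01 m and y of pot_white in the frame of carrier_deck between -0.062 and 0.062 m and z of pot_white in the frame of carrier_deck between -0.006 and 0.006 m and x of pot_green in the frame of carrier_deck between -0.01 and 0.01 m and y of pot_green in the frame of carrier_deck between -0.062 and 0.062 m and z of pot_green in the frame of carrier_deck between -0.006 and 0.006 m), for 0.2 s.
5. all pots stand in the tray while the carrier is still in the unloading station (value of joint carrier between -0.184 and -0.176 m and x of pot_blue in the frame of tray_in between -0.076 and 0.076 m and y of pot_blue in the frame of tray_in between -0.023 and 0.023 m and z of pot_blue in the frame of tray_in between -0.006 and 0.006 m and angle between each of pot_blue, pot_yellow, pot_white, pot_green's own z axis and vertical below 0.12 rad and x of pot_yellow in the frame of tray_in between -0.076 and 0.076 m and y of pot_yellow in the frame of tray_in between -0.023 and 0.023 m and z of pot_yellow in the frame of tray_in between -0.006 and 0.006 m and x of pot_white in the frame of tray_in between -0.076 and 0.076 m and y of pot_white in the frame of tray_in between -0.023 and 0.023 m and z of pot_white in the frame of tray_in between -0.006 and 0.006 m and x of pot_green in the frame of tray_in between -0.076 and 0.076 m and y of pot_green in the frame of tray_in between -0.023 and 0.023 m and z of pot_green in the frame of tray_in between -0.006 and 0.006 m), for 0.2 s.
At the end, for the whole second after the job is handed in: every pot stands upright (within 7 degrees) on the tray floor, at rest, and the empty carrier rests in the loading station within 4 mm (value of joint carrier between 0.176 and 0.184 m and x of pot_blue in the frame of tray_in between -0.076 and 0.076 m and y of pot_blue in the frame of tray_in between -0.023 and 0.023 m and z of pot_blue in the frame of tray_in between -0.006 and 0.006 m and angle between each of pot_blue, pot_yellow, pot_white, pot_green's own z axis and vertical below 0.12 rad and x of pot_yellow in the frame of tray_in between -0.076 and 0.076 m and y of pot_yellow in the frame of tray_in between -0.023 and 0.023 m and z of pot_yellow in the frame of tray_in between -0.006 and 0.006 m and x of pot_white in the frame of tray_in between -0.076 and 0.076 m and y of pot_white in the frame of tray_in between -0.023 and 0.023 m and z of pot_white in the frame of tray_in between -0.006 and 0.006 m and x of pot_green in the frame of tray_in between -0.076 and 0.076 m and y of pot_green in the frame of tray_in between -0.023 and 0.023 m and z of pot_green in the frame of tray_in between -0.006 and 0.006 m and linear speed of each of pot_blue, pot_yellow, pot_white, pot_green below 0.02 m/s); the robot touches nothing.
It fails at once if a bystander (tape roll, pen, tube rack) is moved more than 30 mm (distance of any of tape_roll, pen, tube_rack from where it was at the start of the episode above 0.03 m).
Of pot_blue, pot_yellow, pot_white, pot_green only 2 to 3 are there at a start; the rules pass over those that are not, and their reading is None.
At some moment in a run one of pot_blue, pot_yellow, pot_white, pot_green may be knocked a few centimetres aside while the robot is not near it.
It also fails if it takes over 210 s, if anything falls off the work surface, if the arm or the gripper's body presses on something with over 40 N, if the wrist force passes 120 N, or if a joint passes its speed limit or range.

## Robot

A 6-joint arm with a two-finger parallel gripper is mounted at the origin on the work surface. World frame = base frame: x ahead of the robot, y to its left, z up, the work surface at z = 0. Lengths are in m, angles in rad, forces in N, time in s.
With the tool pointing down it reaches from about 0.425 to 0.95 m from the base axis. Payload 3.5 kg.
Tool frame: the origin (TCP) lies on the centre line of the jaws, within the pads' length; the fingertips stand 19 mm ahead of it and the grasp point (between the pads) is the TCP; z points along the fingers, y is the line along which they close (so a half turn about z gives the same grasp; the last joint's range is limited). The gripper opens to 85 mm and grips with 20 to 120 N. Pads are 22 mm wide; open, the fingers measure 114 mm over their backs; the gripper's body (76 mm by 85 mm) begins 54 mm behind the grasp point. The pads swing forward as they close: fully open they stand 13 mm farther back than shut.
Start: joints at [-0.15, 0.286, 1.577, -0, 1.279, -0.15], TCP at [0.675, 0, 0.25] pointing down, gripper open.
Joint ranges: [-2.77, 2.77], [-0.9, 2.22], [0.21, 2.48], [-1.53, 4.67], [0.24, 2.81], [-2.84, 2.84]. Speed limits (rad/s): [2.79, 2.79, 3.14, 3.14, 3.14, 3.14].

## Interface

Orientations are given as a unit quaternion [x, y, z, w].
In Python, from plant import ctrl, imaging gives the robot as it stands. The module is installed in compiled form; this text tells all that it offers.
- The arm moves only by the shell command python3 -m handwheel 'ROWS' [OPENING] [FORCE]. ROWS is JSON, one flat list of numbers, 6 for each row, row after row: the shift along the world's x, y, z in units of 150 mm (1.0 is 150 mm), then the turn, a rotation vector about the world's x, y, z in units of 90 degrees (1.0 is 90 degrees). In form: [tx, ty, tz, rx, ry, rz, tx, ty, tz, rx, ry, rz, ...]. A call has 1 to 5 rows; each row shifts and turns the commanded pose from where the row before left it; what a row does not reach is not made up. A row lasts 1/12 s, in which the tool goes at most 41.7 mm and 7.16 degrees, less where a joint would pass 70% of its speed; a pose out of reach is approached as far as the arm can. A call with a number of a shift or a turn outside -1 to 1 is refused whole. A call with a gripper value outside its range is refused whole. OPENING is the opening, from 0 (shut) to 1 (fully open), set as the call begins (- or left out, the last holds). The fingers move at their own pace and stop on an object; FORCE is the grip in N (left out, the last holds). Time passes only in rows, so rows that do not move let the fingers close. It gives the time, the measured TCP pose, the force, the opening and the grip force at its end, in the units of the state.
- ctrl.get_state(): the state, without advancing time (a new reading comes with each control period).
- imaging.read_camera(name): name is "scene" or "side" or "wrist"; returns (picture, depth): 400x640x3 uint8, blue, green, red; 400x640 float32, m along the optical axis (not along the pixel's ray), 0 where there is no reading.
- imaging.get_calibration(name): a dict with "fovy" (degrees; the focal length in pixels is half the picture's height over the tangent of half this angle, whatever the lens; pixels are square), "cx", "cy" (the principal point, pixels), "distortion" ([k1, k2, p1, p2, k3] as OpenCV has them; the pictures are not rectified), "R" (3x3) and "t" (3): a world point X has camera coordinates R X + t. Camera axes: x right, y down, z forward; pixel columns grow to the right and rows downward; lengths in m; the calibration is good to about 2 mm. A picture is of the moment at which its call begins: read the wrist's pose just before it. get_calibration takes no time and is no camera call; for the wrist camera it gives the pose at the moment of the call.
- ctrl.sign_off(): hands the job in; it is judged then, once.
The state is a dict: "time": time; "qpos": joint angles; "dq": joint speeds; "joint_efforts": joint torques, N m; "eef_pos": TCP position; "tcp_rot": TCP orientation; "contact_force": force on the tool from outside, world axes, zero at the start; "wrist_torque": the same for the moment, N m; "opening": opening from 0.0 (shut) to 1.0 (fully open); "finger_force": force on a finger pad.
Only numpy, scipy, OpenCV 4.12 (cv2) and the standard library are available. Lean on these libraries where they do the work, as an engineer would, in place of code of your own. Each camera call takes 0.05 s, during which the arm holds its last target. There are 200 camera calls.

## Working session

There is one attempt and no reset: what is moved stays moved. The work goes in short steps, Python scripts to look and compute and a shell command to move; the robot and the scene stay as the last step left them, time stands still between calls to the robot, and variables do not carry over. Pictures are saved under pics/ and viewed, at most 14 in all, crops included, and the job is handed in when it is done.

```bash
mkdir -p pics; cat > h.py <<'E'
import numpy as np, cv2
from plant import ctrl, imaging
def K(c):
    f=200/np.tan(np.radians(c["fovy"])/2)
    return np.array([[f,0,c["cx"]],[0,f,c["cy"]],[0,0,1.]])
def ray(c,uv):
    n=cv2.undistortPoints(np.array(uv,float).reshape(-1,1,2),K(c),np.array(c["distortion"],float))[:,0]
    R=np.array(c["R"]);t=np.array(c["t"])
    d=np.c_[n,np.ones(len(n))]@R
    return -R.T@t,d,n
def plane(c,uv,z):
    o,d,_=ray(c,uv); return o+d*((z-o[2])/d[:,2])[:,None]
def dep(c,uv,D):
    o,d,_=ray(c,uv); return o+d*np.array([D[int(v),int(u)] for u,v in uv])[:,None]
def cloud(c,D):
    v,u=np.mgrid[:400,:640]
    o,d,_=ray(c,np.c_[u.ravel(),v.ravel()])
    P=(o+d*D.ravel()[:,None]).reshape(400,640,3); P[D==0]=np.nan
    return P
def proj(c,X):
    R=np.array(c["R"]);t=np.array(c["t"])
    return cv2.projectPoints(np.array(X,float).reshape(-1,3),cv2.Rodrigues(R)[0],t,K(c),np.array(c["distortion"],float))[0][:,0]
def shot(name,f=None):
    c=imaging.get_calibration(name); im,D=imaging.read_camera(name)
    if f: cv2.imwrite("pics/"+f,im)
    return c,im,D
E
python3 - <<'E'
from h import *
s=ctrl.get_state();print(s)
for n in("scene","side"):
    c,im,D=shot(n,n+"0.png"); np.savez(n+"0.npz",im=im,D=D)
    print(n,c["fovy"],c["distortion"],-np.array(c["R"]).T@c["t"])
E
```

```text
{'time': 0.0, 'qpos': array([-1.50004468e-01,  2.87155285e-01,  1.57816918e+00,  4.32912106e-05,
        1.27856895e+00, -1.50002149e-01]), 'dq': array([ 0.00069471, -0.00024267, -0.00153771,  0.00230633, -0.00090428,
        0.00023462]), 'joint_efforts': array([-1.79628755e-04, -4.05981302e+01, -2.92628127e+01, -1.54224781e-04,
        5.81841552e-03,  3.74769741e-06]), 'eef_pos': array([6.74398853e-01, 1.27089655e-04, 2.48958265e-01]), 'tcp_rot': array([ 7.07111559e-01,  7.07101067e-01, -6.66069559e-04, -9.38168162e-04]), 'contact_force': array([0.05287795, 0.27405433, 0.40528585]), 'wrist_torque': array([-0.09297927, -0.0297689 , -0.01405009]), 'finger_force': 0.0, 'opening': 1.0041236932625133}
scene 57.02557794588548 [0.00710573 0.         0.         0.         0.        ] [0.75405223 0.46491594 0.91767166]
side 55.649562110563444 [-0.0727888  0.         0.         0.         0.       ] [-0.0591802 -0.6602629  1.0003307]
```

View pics/scene0.png

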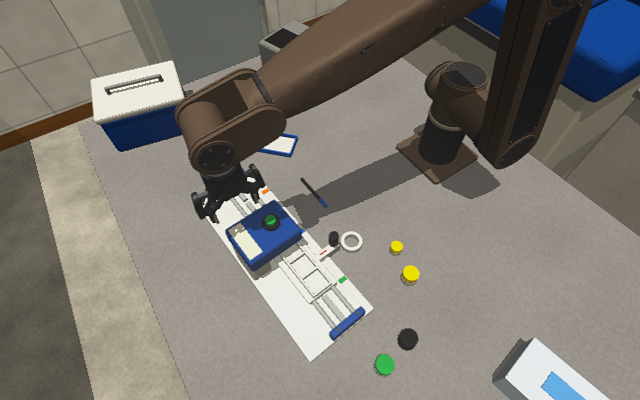

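View pics/side0.png

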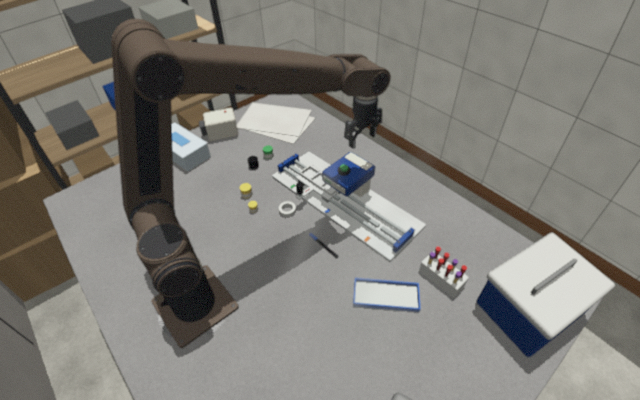

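Scene picture: the yellow-capped candidates are at (411,274), the larger, and (396,247), the smaller. The green pot is at (385,364) and a black look-alike at (408,339). The carrier handle is at (333,239), tape roll (351,241), pen (314,193), button (271,221), green mark (343,280) and orange mark (266,190). The larger yellow and the green-capped pot fit the description, and I'll confirm both in a crop.

```bash
python3 - <<'E'
from h import *
for n in("scene","side"):
    c=imaging.get_calibration(n); z=np.load(n+"0.npz"); im,D=z["im"],z["D"]; P=cloud(c,D)
    hsv=cv2.cvtColor(im,cv2.COLOR_BGR2HSV)
    print(n)
    for nm,lo,hi in(("yel",(22,120,80),(35,255,255)),("grn",(45,100,50),(85,255,255)),("red/or",(0,150,80),(16,255,255)),("blu",(100,120,50),(125,255,255)),("blk",(0,0,0),(180,255,45))):
        m=cv2.inRange(hsv,lo,hi); k,L,S,C=cv2.connectedComponentsWithStats(m)
        for i in range(1,k):
            if S[i,4]<8: continue
            q=P[L==i]; med=np.nanmedian(q,0)
            if not(0.2<med[0]<1.1 and abs(med[1])<.6 and med[2]<.2):continue
            zt=np.nanpercentile(q[:,2],90); top=q[np.abs(q[:,2]-zt)<.006]
            print(nm,C[i].round(1),S[i].tolist(),"med",med.round(3),"zt",zt.round(3),"topmean",top.mean(0).round(4),"ext",np.ptp(top,axis=0).round(3))
z=np.load("scene0.npz")["im"]
cv2.imwrite("pics/crop.png",cv2.resize(z[210:390,300:450],None,fx=3.3,fy=3.3,interpolation=cv2.INTER_CUBIC))
E
```

```text
scene
yel [396.2 246.4] [391, 241, 12, 12, 121] med [0.345 0.2   0.03 ] zt 0.032 topmean [0.3437 0.1991 0.0298] ext [0.03  0.03  0.009]
yel [410.3 273.6] [402, 265, 18, 18, 237] med [0.369 0.281 0.039] zt 0.041 topmean [0.3676 0.2798 0.0395] ext [0.042 0.039 0.008]
grn [270.1 219.8] [265, 215, 12, 11, 103] med [0.609 0.019 0.165] zt 0.167 topmean [0.609  0.0173 0.1651] ext [0.026 0.026 0.007]
grn [342.2 279.2] [339, 276, 8, 7, 32] med [0.514 0.189 0.012] zt 0.014 topmean [0.5133 0.1892 0.0124] ext [0.019 0.011 0.007]
grn [384.3 364.2] [375, 354, 19, 21, 312] med [0.559 0.409 0.04 ] zt 0.042 topmean [0.5582 0.4079 0.0399] ext [0.041 0.04  0.007]
red/or [265. 191.] [262, 189, 8, 5, 21] med [ 0.543 -0.169  0.012] zt 0.014 topmean [ 0.5423 -0.1692  0.0122] ext [0.021 0.011 0.007]
blu [142.3 128.5] [101, 105, 81, 46, 2094] med [ 0.763 -0.566  0.072] zt 0.118 topmean [ 0.756  -0.5646  0.1187] ext [0.218 0.051 0.012]
blu [281. 147.] [258, 133, 39, 24, 212] med [ 0.417 -0.297  0.011] zt 0.018 topmean [ 0.4069 -0.2979  0.0161] ext [0.129 0.09  0.009]
blu [322.7 202.4] [319, 198, 8, 9, 32] med
[... 2945 characters left out ...]
5024 -0.4162  0.0181] ext [0.02  0.016 0.006]
blu [418. 307.] [415, 303, 5, 7, 11] med [ 0.472 -0.442  0.017] zt 0.019 topmean [ 0.4715 -0.4423  0.017 ] ext [0.024 0.009 0.004]
blk [252.9 162.4] [249, 157, 9, 12, 93] med [0.469 0.379 0.031] zt 0.041 topmean [0.472  0.3861 0.0392] ext [0.034 0.033 0.009]
blk [345.8 172.2] [341, 169, 9, 6, 26] med [ 0.602 -0.004  0.155] zt 0.157 topmean [ 0.6032 -0.0035  0.1555] ext [0.035 0.011 0.007]
blk [299.4 187.6] [297, 182, 6, 12, 53] med [0.48  0.097 0.092] zt 0.099 topmean [0.4848 0.1008 0.0977] ext [0.023 0.021 0.008]
blk [324.3 246. ] [319, 241, 13, 12, 26] med [ 0.42  -0.099  0.008] zt 0.011 topmean [ 0.4197 -0.0999  0.0083] ext [0.007 0.058 0.005]
```

View pics/crop.png

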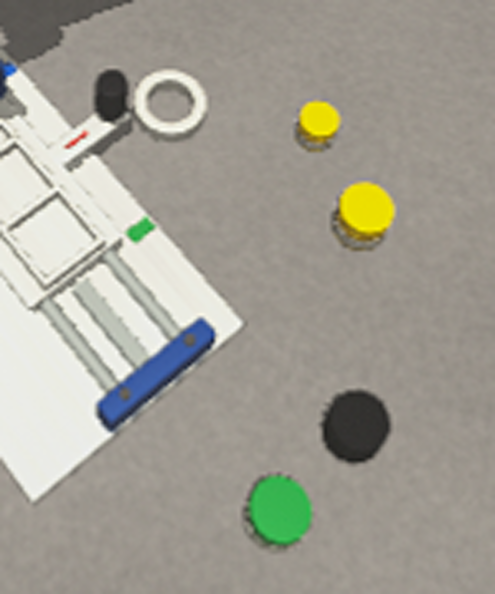

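The crop confirms it: of the two yellow-capped pots the larger one (scene 411,274; about 42 mm wide, 40 mm high) is meant. The green-capped pot (385,364) is meant, not the black one. The cameras disagree by about 7 mm, so I'll check with plane rays and the wrist camera.

```bash
cat >> h.py <<'E'
RNG=dict(yel=((22,120,80),(35,255,255)),grn=((45,100,50),(85,255,255)),ora=((0,150,80),(16,255,255)),blu=((100,120,50),(125,255,255)),blk=((0,0,0),(180,255,45)))
def blobs(im,nm,amin=8):
    m=cv2.inRange(cv2.cvtColor(im,cv2.COLOR_BGR2HSV),*RNG[nm]); k,L,S,C=cv2.connectedComponentsWithStats(m)
    return [(C[i],S[i],L==i) for i in range(1,k) if S[i,4]>=amin]
E
python3 - <<'E'
from h import *
for n,pts in (("scene",dict(yel=((410.3,273.6),.04),grnp=((384.3,364.2),.04),btn=((270.1,219.8),.162),gm=((342.2,279.2),.0125),om=((265,191),.0125))),("side",dict(yel=((245.3,188.5),.04),grnp=((267.3,149.3),.04),btn=((344,167.4),.162)))):
    c=imaging.get_calibration(n)
    for k,(uv,z) in pts.items(): print(n,k,plane(c,[uv],z).round(4))
c,im,D=shot("wrist","w0.png"); print("wrist",c["fovy"],-np.array(c["R"]).T@c["t"],np.array(c["R"]).round(2).tolist(),ctrl.get_state()["eef_pos"])
for nm in RNG:
    for C,S,m in blobs(im,nm,25):
        z={"grn":.162,"blu":.144}.get(nm,.012)
        print(nm,C.round(1),S.tolist(),dep(c,[C],D).round(4),plane(c,[C],z).round(4))
E
```

```text
scene yel [[0.3697 0.2816 0.04  ]]
scene grnp [[0.5587 0.4086 0.04  ]]
scene btn [[0.6084 0.0169 0.162 ]]
scene gm [[0.5132 0.1891 0.0125]]
scene om [[ 0.5426 -0.1689  0.0125]]
side yel [[0.3613 0.2666 0.04  ]]
side grnp [[0.5521 0.3974 0.04  ]]
side btn [[0.608  0.0114 0.162 ]]
wrist 68.0028405203153 [0.67448454 0.0713     0.37299654] [[1.0, -0.0, -0.0], [0.0, -0.96, 0.28], [-0.0, -0.28, -0.96]] [6.74518071e-01 7.58090471e-05 2.49233997e-01]
grn [168.8   0.5] [161, 0, 17, 2, 33] [[0.5128 0.1826 0.0137]] [[0.5795 0.1366 0.162 ]]
grn [233.1 193. ] [213, 174, 41, 39, 1223] [[0.6098 0.0158 0.1676]] [[0.608  0.0143 0.162 ]]
blu [255.2 174.9] [168, 101, 198, 154, 17169] [[0.6237 0.0266 0.1558]] [[0.6209 0.0242 0.144 ]]
blu [125.  204.6] [118, 192, 15, 27, 268] [[ 0.4219 -0.042   0.0105]] [[ 5.149e-01 -3.000e-04  1.440e-01]]
blu [133.7 394. ] [123, 386, 26, 14, 175] [[ 0.382  -0.3469  0.0133]] [[ 0.4883 -0.195   0.144 ]]
blk [113.4  72.1] [87, 56, 56, 33, 1274] [[0.4974 0.1032 0.1004]] [[0.4399 0.1135 0.012 ]]
blk [241.  188.5] [209, 163, 57, 55, 1010] [[0.6153 0.0188 0.1664]] [[ 0.5711 -0.0204  0.012 ]]
blk [136.  246.7] [125, 216, 22, 66, 477] [[ 0.4252 -0.1008  0.0102]] [[ 0.4265 -0.0999  0.012 ]]
blk [320.9 353.2] [0, 250, 640, 150, 44780] [[0.6738 0.0104 0.3092]] [[ 0.6708 -0.2733  0.012 ]]
```

View pics/w0.png

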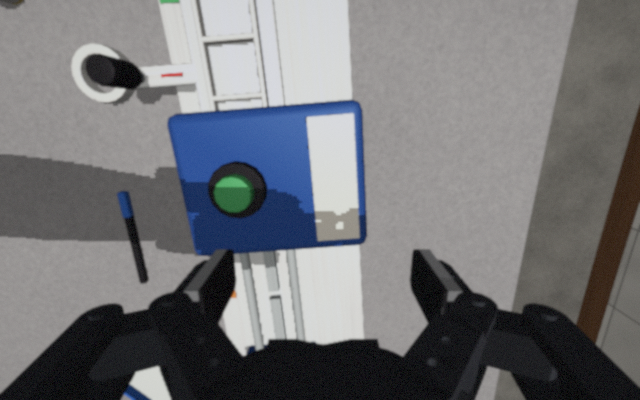

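The wrist picture shows the button at (233,193), handle top near (102,68) on its arm with the red pointer (172,75), and the pen at (133,240). The wrist reading lies between the other two cameras. I'm going to the handle.

```bash
python3 -m handwheel '[-0.25,0.08,0,0,0,0,-0.25,0.08,0,0,0,0,-0.25,0.08,0,0,0,0,-0.25,0.08,0,0,0,0,-0.25,0.08,0,0,0,0]' 0.6 60; python3 -m handwheel '[0,0,0,0,0,0,0,0,0,0,0,0]'
python3 - <<'E'
from h import *
c,im,D=shot("wrist","w1.png"); P=cloud(c,D); print(ctrl.get_state()["eef_pos"],ctrl.get_state()["opening"])
# handle top: points at z .094-.106 near
m=(np.abs(P[...,2]-.1)<.006)&(np.hypot(P[...,0]-.487,P[...,1]-.104)<.05)&(im.max(2)<80)
v,u=np.nonzero(m); print(len(u),P[m].mean(0),np.ptp(P[m],axis=0))
(uc,vc),r=cv2.minEnclosingCircle(np.c_[u,v].astype(np.float32)); print(uc,vc,r,plane(c,[(uc,vc)],.1))
hsv=cv2.cvtColor(im,cv2.COLOR_BGR2HSV)
for nm in("grn","ora","blu"):
    for C,S,m in blobs(im,nm,25): print(nm,C.round(1),S.tolist(),plane(c,[C],{"grn":.0125,"blu":.0125,"ora":.0125}[nm]).round(4),np.nanmedian(P[m],0).round(4))
E
```

```text
time: 0.57
eef_pos: [0.4855, 0.0604, 0.2495]
tcp_rot: [0.707, 0.707, -0.0, -0.001]
contact_force: [0.6, 0.2, 1.4]
opening: 0.598
finger_force: 0.0
time: 0.73
eef_pos: [0.4856, 0.0607, 0.2496]
tcp_rot: [0.707, 0.708, -0.0, -0.0]
contact_force: [0.7, 0.5, 1.1]
opening: 0.605
finger_force: 0.0
[0.48731448 0.06018648 0.25057461] 0.6054229533811576
567 [0.48529142 0.10578393 0.09991776] [0.02404259 0.02341163 0.00737615]
322.79412841796875 142.0 13.997406959533691 [[0.48521567 0.105997   0.1       ]]
grn [348.7  60.5] [341, 56, 16, 10, 128] [[0.5139 0.1868 0.0125]] [0.5142 0.1865 0.013 ]
grn [478.4 267. ] [459, 249, 40, 37, 1109] [[ 0.6956 -0.0691  0.0125]] [0.6066 0.0161 0.1658]
ora [362.2 330.6] [357, 329, 11, 4, 40] [[ 0.5426 -0.1726  0.0125]] [ 0.5423 -0.1723  0.013 ]
blu [482.8 227.3] [399, 172, 196, 139, 13943] [[ 0.6929 -0.0116  0.0125]] [0.6221 0.0467 0.144 ]
blu [356.  213.5] [349, 210, 15, 8, 102] [[0.528  0.007  0.0125]] [0.5278 0.0074 0.0134]
blu [274.6 247.2] [270, 235, 9, 26, 157] [[ 0.4211 -0.0405  0.0125]] [ 0.4218 -0.0385  0.011 ]
blu [439.8 382. ] [437, 377, 8, 12, 33] [[ 0.6647 -0.2654  0.0125]] [ 0.6579 -0.2496  0.0265]
```

View pics/w1.png

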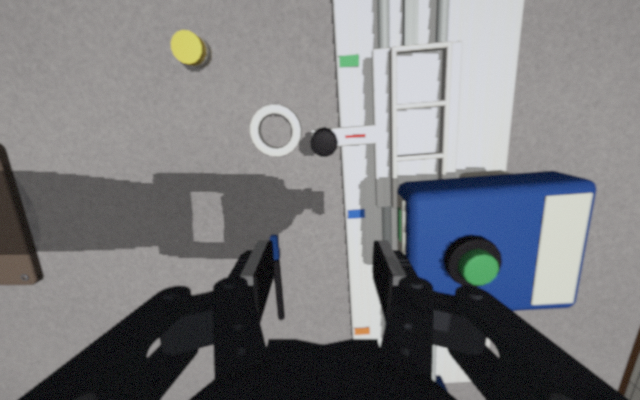

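The wrist picture shows the handle top at (323,142), tape roll (275,130), and marks green (349,60), blue (356,214) and orange (362,331). They are spaced 0.180 m, as they must be. The carrier sits at about +0.102, so it needs +0.078 to load.

```bash
python3 -m handwheel '[-0.005,0.152,0,0,0,0,-0.002,0.152,0,0,0,0,0,0,-0.2,0,0,0,0,0,-0.2,0,0,0,0,0,-0.2,0,0,0]' | grep -E 'eef|force'; python3 -m handwheel '[0,0,-0.2,0,0,0,0,0,-0.2,0,0,0,0,0,-0.1,0,0,0,0,0,0,0,0,0]'| grep -E 'eef|contact'; python3 -m handwheel '[0,0,0,0,0,0,0,0,0,0,0,0,0,0,0,0,0,0,0,0,0,0,0,0]' 0 60
```

```text
eef_pos: [0.489, 0.1056, 0.1605]
contact_force: [-0.3, 0.9, -0.5]
finger_force: 0.0
eef_pos: [0.4851, 0.1051, 0.0811]
contact_force: [0.3, -0.4, -0.2]
time: 1.87
eef_pos: [0.486, 0.1054, 0.0867]
tcp_rot: [0.707, 0.707, -0.001, -0.001]
contact_force: [-6.0, -1.0, 1.7]
opening: 0.288
finger_force: 58.9
```

```bash
python3 -m handwheel '[-0.008,0.104,0,0,0,0,-0.008,0.104,0,0,0,0,-0.008,0.104,0,0,0,0,-0.008,0.104,0,0,0,0,-0.008,0.104,0,0,0,0]'; python3 -m handwheel '[0,0,0,0,0,0,0,0,0,0,0,0]' | grep -E 'eef|contact';  python3 -m handwheel '[0,0,0,0,0,0,0,0,0,0,0,0,0,0,0,0,0,0]' 0.6; python3 -m handwheel '[0,0,0.25,0,0,0,0,0,0.25,0,0,0,0,0,0.25,0,0,0,0,0,0.25,0,0,0,0,-0.2,0.2,0,0,0]' | grep -E 'eef|contact'; python3 -m handwheel '[0,-0.2,0.2,0,0,0,0,0,0,0,0,0]' | grep -E 'eef|contact'
cat > state.py <<'E'
from h import *
BM=np.array([.528,.007]);Y=np.array([-.0796,.9968]);X=np.array([.9968,.0796])
def look(f=None):
    s=ctrl.get_state();c,im,D=shot("wrist",f); P=cloud(c,D); print("eef",s["eef_pos"].round(4),"op",round(s["opening"],3),"t",s["time"])
    h=(np.abs(P[...,2]-.1)<.006)&(im.max(2)<80)&(np.abs((P[...,:2]-BM)@X+.035)<.03)
    if h.sum()>80:
        k,L,S,C=cv2.connectedComponentsWithStats(h.astype(np.uint8)); i=1+S[1:,4].argmax(); v,u=np.nonzero(L==i)
        (uc,vc),r=cv2.minEnclosingCircle(np.c_[u,v].astype(np.float32)); p=plane(c,[(uc,vc)],.1)[0]
        print("handle",p.round(4),"r",round(r,1),"joint",((p[:2]-BM)@Y).round(4))
    for nm in("grn","yel","ora"):
        for C,S,m in blobs(im,nm,25):
            zt=np.nanmedian(P[m][:,2]); print(nm,C.round(1),S.tolist(),"z",zt.round(3),"at z",plane(c,[C],zt).round(4)[0],"z=.04",plane(c,[C],.04).round(4)[0],"z=.084",plane(c,[C],.084).round(4)[0])
    return c,im,D,P
E
python3 -c "
from state import *
look('w2.png')"
```

```text
time: 2.28
eef_pos: [0.4799, 0.1832, 0.0867]
tcp_rot: [0.707, 0.707, -0.002, -0.0]
contact_force: [-5.1, -2.4, 0.5]
opening: 0.285
finger_force: 59.3
eef_pos: [0.4798, 0.1846, 0.0867]
contact_force: [-5.7, 1.7, 1.6]
time: 2.7
eef_pos: [0.4822, 0.1836, 0.087]
tcp_rot: [0.707, 0.707, 0.002, 0.001]
contact_force: [-0.0, -0.2, -0.1]
opening: 0.6
finger_force: 0.0
eef_pos: [0.4817, 0.1563, 0.2696]
contact_force: [0.5, -0.7, 1.0]
eef_pos: [0.4841, 0.1215, 0.3033]
contact_force: [0.2, 0.0, 0.8]
eef [0.4841 0.1215 0.3033] op 0.599 t 3.2833
handle [0.4782 0.1848 0.1   ] r 11.8 joint 0.1812
grn [443.3 286.4] [431, 277, 26, 19, 353] z 0.166 at z [0.6075 0.0231 0.1658] z=.04 [ 0.6678 -0.0586  0.04  ] z=.084 [ 0.6467 -0.03    0.084 ]
yel [215.3  36.9] [201, 17, 37, 40, 709] z 0.04 at z [0.3643 0.2758 0.0403] z=.04 [0.3642 0.2758 0.04  ] z=.084 [0.3776 0.2664 0.084 ]
yel [208.6 108.9] [197, 97, 26, 24, 436] z 0.031 at z [0.3441 0.1965 0.0312] z=.04 [0.3472 0.1964 0.04  ] z=.084 [0.3625 0.196  0.084 ]
ora [354.5 337.6] [350, 336, 10, 4, 38] z 0.014 at z [ 0.5409 -0.1719  0.0139] z=.04 [ 0.5372 -0.1489  0.04  ] z=.084 [ 0.5309 -0.11    0.084 ]
```

View pics/w2.png

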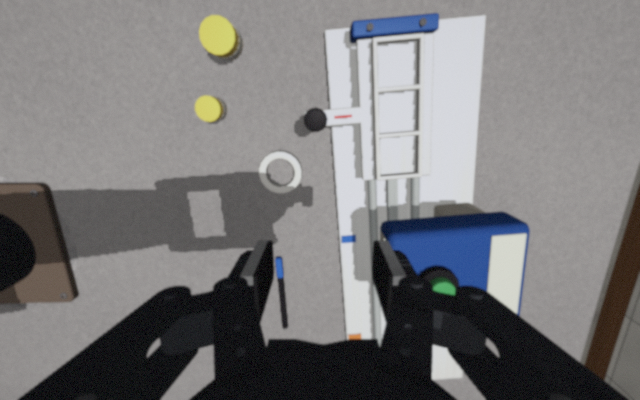

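The carrier is now in the loading station (joint ≈ 0.181 by my measure). The yellow pot is at (217,36) and the handle at (315,119). Next I check the pocket row and move over the yellow pot.

```bash
python3 -m handwheel '[-0.16,0.206,0,0,0,0,-0.16,0.206,0,0,0,0,-0.16,0.206,0,0,0,0,-0.16,0.206,0,0,0,0,-0.16,0.206,0,0,0,0]' 0.75 | grep -E 'eef|contact'; python3 -m handwheel '[0,0,-0.24,0,0,0,0,0,-0.24,0,0,0,0,0,-0.24,0,0,0,0,0,-0.24,0,0,0,0,0,0,0,0,0]' | grep -E 'eef|contact'
python3 - <<'E'
from state import *
c,im,D,P=look()
# handle & row from scene/side views for deck position
for n in("scene","side"):
    c,im,D=shot(n); P=cloud(c,D)
    q=P[...,:2]-np.array([.5779,.1928]); a=q@X; b=q@Y
    m=(P[...,2]>.0545)&(P[...,2]<.0625)&(np.abs(a)<.045)&(np.abs(b)<.1)
    print(n,m.sum(),"x",np.percentile(a[m],[2,98]).round(4),"y",np.percentile(b[m],[2,98]).round(4))
E
```

```text
eef_pos: [0.359, 0.2803, 0.2935]
contact_force: [0.8, -0.6, 0.1]
eef_pos: [0.3549, 0.277, 0.1421]
contact_force: [-1.6, -0.8, -1.4]
eef [0.3549 0.277  0.1421] op 0.748 t 4.1667
grn [616.7  25.7] [591, 0, 49, 54, 2312] z 0.04 at z [0.5456 0.4008 0.0398] z=.04 [0.5454 0.4007 0.04  ] z=.084 [0.5086 0.3907 0.084 ]
grn [491.  286.8] [480, 282, 22, 11, 197] z 0.013 at z [0.5139 0.1865 0.0134] z=.04 [0.4973 0.2037 0.04  ] z=.084 [0.4698 0.2321 0.084 ]
yel [336.1 208.1] [314, 176, 49, 52, 1097] z 0.04 at z [0.3639 0.2741 0.0402] z=.04 [0.3639 0.274  0.04  ] z=.084 [0.3624 0.2887 0.084 ]
yel [311. 282.] [295, 265, 33, 35, 944] z 0.031 at z [0.3424 0.2007 0.0309] z=.04 [0.343  0.2065 0.04  ] z=.084 [0.3456 0.2343 0.084 ]
scene 450 x [-0.0265  0.031 ] y [-0.08    0.0818]
side 129 x [-0.0293  0.0286] y [-0.0851  0.0781]
```

```bash
python3 -m handwheel '[0,0,0,0,0,0]' | grep eef; cat >> state.py <<'E'
def cap(c,im,P,nm,z,near):
    m=cv2.inRange(cv2.cvtColor(im,cv2.COLOR_BGR2HSV),*RNG[nm])>0
    m&=(np.abs(P[...,2]-z)<.006)&(np.hypot(P[...,0]-near[0],P[...,1]-near[1])<.04)
    v,u=np.nonzero(m); q=plane(c,np.c_[u,v],z)[:,:2]
    (x,y),r=cv2.minEnclosingCircle(q.astype(np.float32)); print(nm,"cap centre",round(x,4),round(y,4),"r",round(r,4),"n",len(u),"mean",q.mean(0).round(4)); return x,y
E
python3 - <<'E'
from state import *
c,im,D,P=look("w3.png"); cap(c,im,P,"yel",.04,(.364,.274))
print(c["t"] and (-np.array(c["R"]).T@c["t"]).round(4))
E
```

```text
eef_pos: [0.3622, 0.28, 0.153]
eef [0.3622 0.28   0.153 ] op 0.748 t 4.4
grn [593.   30.5] [556, 0, 74, 64, 3526] z 0.04 at z [0.5529 0.4055 0.0401] z=.04 [0.553  0.4056 0.04  ] z=.084 [0.5174 0.3954 0.084 ]
grn [472.4 282.4] [463, 278, 20, 10, 163] z 0.013 at z [0.513  0.1869 0.0132] z=.04 [0.4977 0.2035 0.04  ] z=.084 [0.4724 0.2309 0.084 ]
yel [324.9 206.8] [303, 178, 47, 49, 1251] z 0.04 at z [0.3643 0.2755 0.0402] z=.04 [0.3643 0.2754 0.04  ] z=.084 [0.3638 0.2894 0.084 ]
yel [301.3 279.7] [285, 263, 33, 34, 876] z 0.031 at z [0.3424 0.2008 0.0309] z=.04 [0.3431 0.2064 0.04  ] z=.084 [0.3465 0.2332 0.084 ]
yel cap centre 0.3659 0.2787 r 0.0211 n 1209 mean [0.3643 0.2746]Traceback (most recent call last):
  File "<stdin>", line 3, in <module>
ValueError: The truth value of an array with more than one element is ambiguous. Use a.any() or a.all()
```

View pics/w3.png

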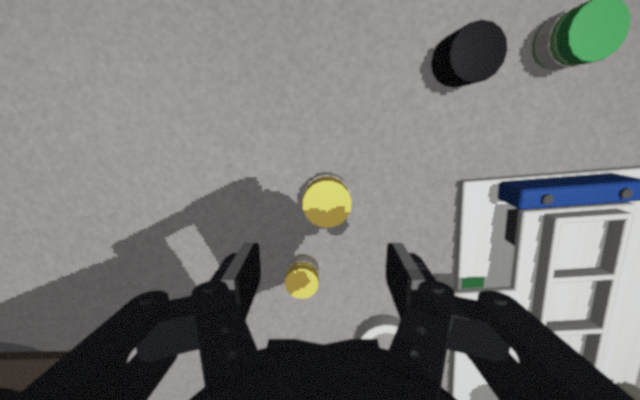

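The wrist picture shows the large yellow cap at (326,203) between the fingers, the small one at (301,281), and black (475,50) and green (592,30) at upper right. The cap's fitted radius is 21.1 mm, which matches the larger pot. Descending to grasp it.

```bash
python3 -m handwheel '[0.025,0,-0.16,0,0,0,0,0,-0.16,0,0,0,0,0,-0.16,0,0,0,0,0,-0.16,0,0,0,0,0,-0.15,0,0,0]' | grep -E 'eef|contact'; python3 -m handwheel '[0,0,0,0,0,0,0,0,0,0,0,0,0,0,0,0,0,0]' | grep -E 'eef|contact';python3 -m handwheel '[0,0,0,0,0,0,0,0,0,0,0,0,0,0,0,0,0,0,0,0,0,0,0,0]' 0 40
```

```text
eef_pos: [0.3662, 0.28, 0.033]
contact_force: [1.3, -1.1, 0.2]
eef_pos: [0.366, 0.28, 0.034]
contact_force: [0.3, -0.2, -0.3]
time: 5.45
eef_pos: [0.3659, 0.28, 0.0341]
tcp_rot: [0.707, 0.707, 0.002, 0.001]
contact_force: [-1.3, -0.5, 6.3]
opening: 0.478
finger_force: 40.3
```

```bash
python3 -m handwheel '[0,0,0.12,0,0,0,0,0,0.25,0,0,0,0,0,0.25,0,0,0,0,0,0.25,0,0,0,0.1,-0.066,0.05,0,0,0]' | grep -E 'eef|contact|opening'; python3 -m handwheel '[0.2,-0.13,0,0,0,0,0.2,-0.13,0,0,0,0,0.2,-0.13,0,0,0,0,0.2,-0.13,0,0,0,0,0.2,-0.13,0,0,0,0]' | grep -E 'eef|contact';python3 -m handwheel '[0.2,-0.13,0,0,0,0,0.1,-0.067,0,0,0,0,0.04,-0.02,0,0,0,0,0,0,0,0,0,0,0,0,0,0,0,0]'
cat >> state.py <<'E'
def deck(c,D,dc,z0=.058):
    P=cloud(c,D); q=P[...,:2]-dc; a=q@X; b=q@Y
    m=(P[...,2]>z0-.0035)&(P[...,2]<z0+.0045)&(np.abs(a)<.042)&(np.abs(b)<.095)
    v,u=np.nonzero(m); q=plane(c,np.c_[u,v],z0)[:,:2]-dc; a=q@X;b=q@Y
    print("deck n",len(a),"x",np.percentile(a,[1,99]).round(4),"y",np.percentile(b,[1,99]).round(4))
    h,e=np.histogram(b,np.arange(-.092,.0921,.002)); print("yhist",[(round(float(e[i])*1000+1),int(h[i])) for i in range(len(h)) if h[i]>0])
E
python3 - <<'E'
from state import *
c,im,D,P=look("w4.png"); deck(c,D,np.array([.578,.193]))
E
```

```text
eef_pos: [0.3811, 0.2717, 0.1775]
contact_force: [2.1, 0.6, 0.2]
opening: 0.475
eef_pos: [0.5305, 0.1707, 0.1707]
contact_force: [-0.9, 0.2, 0.3]
time: 6.7
eef_pos: [0.5794, 0.1397, 0.1697]
tcp_rot: [0.707, 0.707, -0.0, -0.0]
contact_force: [-0.1, 0.7, -0.5]
opening: 0.477
finger_force: 40.6
eef [0.5794 0.1397 0.1697] op 0.477 t 6.7
handle [0.482  0.1854 0.1   ] r 21.5 joint 0.1815
yel [ 50.3 127.6] [26, 110, 51, 37, 1444] z 0.031 at z [0.3472 0.1975 0.0309] z=.04 [0.3552 0.198  0.04  ] z=.084 [0.3941 0.2002 0.084 ]
yel [322.7 274.2] [277, 227, 92, 94, 6684] z 0.176 at z [0.5791 0.1414 0.1758] z=.04 [0.5789 0.0615 0.04  ] z=.084 [0.579  0.0874 0.084 ]
deck n 4239 x [-0.0277  0.0296] y [-0.0779  0.0804]
yhist [(-81, 19), (-79, 22), (-77, 24), (-75, 12), (-73, 12), (-71, 16), (-69, 20), (-67, 23), (-65, 27), (-63, 28), (-61, 30), (-59, 24), (-57, 28), (-55, 30), (-53, 27), (-51, 27), (-49, 36), (-47, 27), (-45, 27), (-43, 32), (-41, 26), (-39, 28), (-37, 36), (-35, 25), (-33, 36), (-31, 30), (-29, 149), (-27, 176), (-25, 161), (-23, 35), (-21, 29), (-19, 35), (-17, 28), (-15, 38), (-13, 33), (-11, 37), (-9, 33), (-7, 33), (-5, 34), (-3, 32), (-1, 37), (1, 36), (3, 37), (5, 35), (7, 39), (9, 36), (11, 31), (13, 36), (15, 39), (17, 35), (19, 36), (21, 41), (23, 128), (25, 212), (27, 212), (29, 40), (31, 40), (33, 41), (35, 39), (37, 37), (39, 40), (41, 42), (43, 41), (45, 41), (47, 42), (49, 42), (51, 41), (53, 43), (55, 43), (57, 45), (59, 44), (61, 44), (63, 46), (65, 43), (67, 44), (69, 48), (71, 47), (73, 47), (75, 122), (77, 260), (79, 266), (81, 96)]
```

View pics/w4.png

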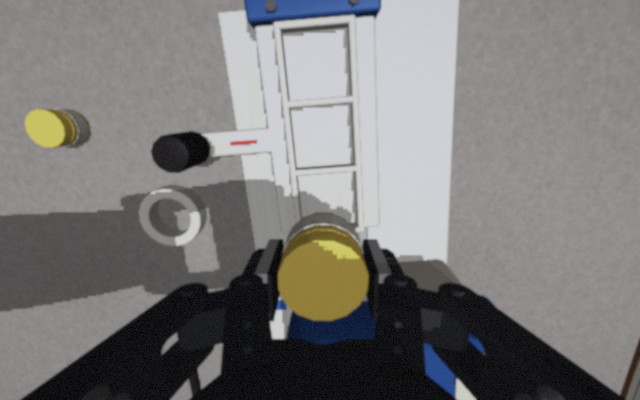

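The wrist picture shows the yellow pot held at (323,274), with the pocket row and dividers visible at about rows 103 and 168. The handle (180,152) and tape roll (170,217) are clear. The divider positions put the deck centre at (0.579, 0.192). I correct by +4, -1 mm and lower.

```bash
python3 -m handwheel '[0.027,-0.007,-0.12,0,0,0,0,0,-0.12,0,0,0,0,0,-0.12,0,0,0,0,0,-0.12,0,0,0,0,0,0,0,0,0]' | grep -E 'eef|contact|opening'; python3 -m handwheel '[0,0,0,0,0,0,0,0,0,0,0,0]' | grep -E 'eef|contact'
python3 - <<'E'
from state import *
c,im,D,P=look(); cap(c,im,P,"yel",.104,(.583,.14)); deck(c,D,np.array([.5791,.1924]))
E
```

```text
eef_pos: [0.58, 0.1393, 0.0936]
contact_force: [-1.9, 0.5, -0.8]
opening: 0.473
eef_pos: [0.5843, 0.139, 0.099]
contact_force: [0.3, 0.4, -0.2]
eef [0.5843 0.139  0.099 ] op 0.481 t 7.3333
handle [0.4828 0.1857 0.1   ] r 36.7 joint 0.1818
yel [322.8 274.2] [278, 227, 91, 93, 6551] z 0.105 at z [0.584  0.1408 0.105 ] z=.04 [0.5841 0.1025 0.04  ] z=.084 [0.584  0.1284 0.084 ]
ora [204.3 152.5] [188, 151, 34, 4, 89] z 0.045 at z [0.5136 0.1871 0.0454] z=.04 [0.5115 0.1864 0.04  ] z=.084 [0.5289 0.1921 0.084 ]
yel cap centre 0.5841 0.1382 r 0.0222 n 6085 mean [0.584  0.1385]
deck n 6392 x [-0.0286  0.0286] y [-0.0532  0.0694]
yhist [(-59, 5), (-57, 20), (-55, 28), (-53, 44), (-51, 56), (-49, 55), (-47, 54), (-45, 54), (-43, 56), (-41, 58), (-39, 58), (-37, 58), (-35, 56), (-33, 63), (-31, 64), (-29, 161), (-27, 335), (-25, 337), (-23, 162), (-21, 69), (-19, 62), (-17, 69), (-15, 66), (-13, 65), (-11, 66), (-9, 67), (-7, 66), (-5, 68), (-3, 69), (-1, 73), (1, 70), (3, 70), (5, 72), (7, 72), (9, 75), (11, 78), (13, 79), (15, 74), (17, 75), (19, 77), (21, 79), (23, 143), (25, 444), (27, 441), (29, 207), (31, 83), (33, 83), (35, 85), (37, 86), (39, 90), (41, 88), (43, 92), (45, 87), (47, 90), (49, 94), (51, 93), (53, 96), (55, 99), (57, 96), (59, 97), (61, 99), (63, 105), (65, 105), (67, 98), (69, 58), (71, 48)]
```

```bash
python3 -m handwheel '[0,0,-0.07,0,0,0,0,0,-0.06,0,0,0,0,0,0,0,0,0,0,0,0,0,0,0]' | grep -E 'eef|contact|opening'; python3 -m handwheel '[0,0,0,0,0,0,0,0,0,0,0,0,0,0,0,0,0,0,0,0,0,0,0,0]' 0.7| grep -E 'eef|contact|opening'; python3 -m handwheel '[0,0,0.25,0,0,0,0,0,0.25,0,0,0,0,0,0.25,0,0,0,0,0,0,0,0,0,0,0,0,0,0,0]'
python3 - <<'E'
from state import *
c,im,D,P=look(); cap(c,im,P,"yel",.084,(.583,.14)); deck(c,D,np.array([.5791,.1924]))
m=np.hypot(P[...,0]-.583,P[...,1]-.14)<.018; print("top z",np.nanpercentile(P[m][:,2],[5,50,95]))
E
```

```text
eef_pos: [0.5847, 0.1385, 0.0782]
contact_force: [2.0, 2.3, -0.1]
opening: 0.478
eef_pos: [0.5839, 0.138, 0.0779]
contact_force: [-0.4, -0.5, -0.3]
opening: 0.7
time: 8.47
eef_pos: [0.5861, 0.1382, 0.1946]
tcp_rot: [0.707, 0.707, 0.003, 0.002]
contact_force: [-0.6, -1.0, -0.3]
opening: 0.705
finger_force: 0.0
eef [0.5861 0.1382 0.1946] op 0.705 t 8.4667
handle [0.4819 0.1853 0.1   ] r 19.0 joint 0.1814
yel [ 63.  124.9] [41, 109, 45, 33, 1203] z 0.031 at z [0.3471 0.1973 0.031 ] z=.04 [0.3545 0.1977 0.04  ] z=.084 [0.391  0.1996 0.084 ]
yel [318.5 203.4] [295, 177, 49, 49, 1648] z 0.084 at z [0.5831 0.1373 0.0842] z=.04 [0.5827 0.1236 0.04  ] z=.084 [0.5831 0.1372 0.084 ]
yel cap centre 0.5834 0.1378 r 0.0209 n 1602 mean [0.5832 0.1365]
deck n 3680 x [-0.0288  0.0285] y [-0.0806  0.0809]
yhist [(-81, 54), (-79, 46), (-77, 40), (-75, 25), (-73, 22), (-71, 24), (-69, 24), (-67, 24), (-65, 23), (-63, 21), (-61, 21), (-59, 23), (-57, 24), (-55, 25), (-53, 25), (-51, 25), (-49, 27), (-47, 26), (-45, 25), (-43, 28), (-41, 33), (-39, 35), (-37, 48), (-35, 43), (-33, 26), (-31, 28), (-29, 95), (-27, 145), (-25, 145), (-23, 39), (-21, 29), (-19, 25), (-17, 27), (-15, 30), (-13, 24), (-11, 24), (-9, 33), (-7, 28), (-5, 25), (-3, 33), (-1, 26), (1, 28), (3, 32), (5, 24), (7, 33), (9, 28), (11, 30), (13, 30), (15, 30), (17, 32), (19, 27), (21, 33), (23, 75), (25, 176), (27, 176), (29, 61), (31, 35), (33, 29), (35, 33), (37, 32), (39, 33), (41, 32), (43, 35), (45, 36), (47, 33), (49, 33), (51, 34), (53, 34), (55, 36), (57, 39), (59, 33), (61, 33), (63, 39), (65, 36), (67, 33), (69, 38), (71, 39), (73, 38), (75, 53), (77, 209), (79, 213), (81, 134)]
top z [0.08344085 0.25705669 0.26691009]
```

Yellow is seated (cap top at z = 0.084, in the pocket). Now the green pot.

```bash
python3 -m handwheel '[-0.033,0.247,0,0,0,0,-0.033,0.247,0,0,0,0,-0.033,0.247,0,0,0,0,-0.033,0.247,0,0,0,0,-0.033,0.247,0,0,0,0]' 0.75 | grep -E 'eef|contact'; python3 -m handwheel '[-0.033,0.247,0,0,0,0,0,0,0,0,0,0,0,0,0,0,0,0,0,0,0,0,0,0]' | grep -E 'eef|contact'
python3 - <<'E'
from state import *
c,im,D,P=look(); cap(c,im,P,"grn",.04,(.556,.404))
E
```

```text
eef_pos: [0.5578, 0.3244, 0.1879]
contact_force: [0.2, -0.3, -0.6]
eef_pos: [0.5535, 0.36, 0.1883]
contact_force: [0.1, -1.3, -0.4]
eef [0.5535 0.36   0.1883] op 0.751 t 9.2667
grn [327.3 140.4] [306, 118, 44, 45, 1534] z 0.04 at z [0.5568 0.4065 0.0403] z=.04 [0.5568 0.4065 0.04  ] z=.084 [0.5563 0.4105 0.084 ]
grn [289.9 324.4] [282, 321, 17, 7, 98] z 0.013 at z [0.5134 0.1868 0.0132] z=.04 [0.517  0.2087 0.04  ] z=.084 [0.5229 0.2448 0.084 ]
grn cap centre 0.557 0.406 r 0.0201 n 1527 mean [0.5568 0.4064]
```

```bash
python3 -m handwheel '[0.013,0.154,0,0,0,0,0.01,0.154,0,0,0,0,0,0,-0.2,0,0,0,0,0,-0.2,0,0,0,0,0,-0.2,0,0,0]' | grep -E 'eef|contact'; python3 -m handwheel '[0,0,-0.2,0,0,0,0,0,-0.15,0,0,0,0,0,0,0,0,0,0,0,0,0,0,0,0,0,0,0,0,0]' | grep -E 'eef|contact'
```

```text
eef_pos: [0.5588, 0.4055, 0.1001]
contact_force: [-0.5, -0.5, -0.7]
eef_pos: [0.5593, 0.4063, 0.0498]
contact_force: [0.0, 0.0, 0.2]
```

```bash
python3 -m handwheel '[-0.01,0,-0.1,0,0,0,0,0,0,0,0,0,0,0,0,0,0,0]' | grep -E 'eef|contact'; python3 -m handwheel '[0,0,0,0,0,0,0,0,0,0,0,0,0,0,0,0,0,0,0,0,0,0,0,0]' 0 40 ; python3 -m handwheel '[0,0,0.12,0,0,0,0,0,0.25,0,0,0,0,0,0.25,0,0,0,0,0,0.25,0,0,0,0.02,-0.2,0.05,0,0,0]' | grep -E 'eef|contact|opening'; python3 -m handwheel '[0.03,-0.24,0,0,0,0,0.03,-0.24,0,0,0,0,0.03,-0.24,0,0,0,0,0.02,-0.13,0,0,0,0,0,0,0,0,0,0]' | grep -E 'eef|contact|opening'; python3 -m handwheel '[0,0,0,0,0,0,0,0,0,0,0,0]' | grep -E 'eef|contact'
python3 - <<'E'
from state import *
c,im,D,P=look("w5.png"); cap(c,im,P,"grn",.178,(.575,.245)); deck(c,D,np.array([.5791,.1924]))
E
```

```text
eef_pos: [0.5561, 0.4065, 0.0331]
contact_force: [0.5, 1.0, 0.5]
time: 10.73
eef_pos: [0.557, 0.4071, 0.0342]
tcp_rot: [0.707, 0.707, 0.001, 0.0]
contact_force: [-0.2, -0.3, 2.4]
opening: 0.478
finger_force: 40.8
eef_pos: [0.5621, 0.3818, 0.1804]
contact_force: [1.5, 0.3, 0.5]
opening: 0.48
eef_pos: [0.5765, 0.2454, 0.1711]
contact_force: [-0.3, 0.8, -1.0]
opening: 0.476
eef_pos: [0.5759, 0.2496, 0.1712]
contact_force: [-0.2, 0.1, -0.6]
eef [0.5759 0.2496 0.1712] op 0.475 t 11.7333
grn [322.6 271.9] [277, 227, 92, 90, 6374] z 0.177 at z [0.5755 0.2525 0.1772] z=.04 [0.5754 0.1731 0.04  ] z=.084 [0.5755 0.1986 0.084 ]
grn [259.7 245.1] [253, 242, 14, 7, 73] z 0.013 at z [0.5103 0.1889 0.0134] z=.04 [0.5164 0.2013 0.04  ] z=.084 [0.5266 0.2219 0.084 ]
yel [ 84.6 243.3] [63, 227, 44, 34, 1056] z 0.031 at z [0.347  0.1996 0.031 ] z=.04 [0.3548 0.2037 0.04  ] z=.084 [0.3929 0.2239 0.084 ]
yel [332.4 329. ] [310, 311, 47, 34, 1214] z 0.084 at z [0.5837 0.1445 0.0842] z=.04 [0.5854 0.1076 0.04  ] z=.084 [0.5837 0.1444 0.084 ]
grn cap centre 0.5752 0.2512 r 0.0214 n 6035 mean [0.5755 0.2519]
deck n 1418 x [-0.0288  0.0286] y [-0.0805  0.0821]
yhist [(-83, 5), (-81, 16), (-79, 21), (-77, 19), (-75, 23), (-73, 20), (-71, 18), (-69, 21), (-67, 23), (-65, 19), (-63, 17), (-61, 16), (-59, 20), (-57, 22), (-55, 24), (-53, 18), (-51, 19), (-49, 21), (-47, 12), (-45, 11), (-43, 8), (-41, 3), (-39, 1), (29, 1), (31, 3), (33, 8), (35, 11), (37, 16), (39, 17), (41, 22), (43, 29), (45, 28), (47, 25), (49, 25), (51, 32), (53, 29), (55, 26), (57, 28), (59, 34), (61, 26), (63, 25), (65, 33), (67, 30), (69, 27), (71, 34), (73, 31), (75, 29), (77, 108), (79, 167), (81, 171), (83, 26)]
```

```bash
python3 -m handwheel '[-0.005,-0.03,-0.12,0,0,0,0,0,-0.12,0,0,0,0,0,-0.12,0,0,0,0,0,-0.12,0,0,0,0,0,0,0,0,0]' | grep -E 'eef|contact|opening'; python3 -m handwheel '[0,0,0,0,0,0,0,0,0,0,0,0]' | grep -E 'eef|contact'
python3 - <<'E'
from state import *
c,im,D,P=look(); cap(c,im,P,"grn",.105,(.575,.245)); deck(c,D,np.array([.5791,.1924]))
E
```

```text
eef_pos: [0.572, 0.2454, 0.0946]
contact_force: [-0.7, -0.7, -1.9]
opening: 0.475
eef_pos: [0.5757, 0.2457, 0.1002]
contact_force: [0.5, 0.7, -0.0]
eef [0.5757 0.2457 0.1002] op 0.475 t 12.3667
grn [322.5 271.6] [277, 227, 92, 89, 6348] z 0.106 at z [0.5753 0.2487 0.1063] z=.04 [0.5754 0.2104 0.04  ] z=.084 [0.5753 0.2359 0.084 ]
yel [ 15.6 277.9] [0, 256, 39, 46, 1351] z 0.03 at z [0.3537 0.2008 0.0304] z=.04 [0.3646 0.2066 0.04  ] z=.084 [0.4149 0.2329 0.084 ]
grn cap centre 0.5752 0.2466 r 0.022 n 6135 mean [0.5753 0.2472]
deck n 2401 x [-0.0286  0.0285] y [-0.0244  0.0824]
yhist [(-25, 42), (-23, 144), (-21, 54), (-19, 39), (-17, 40), (-15, 40), (-13, 39), (-11, 42), (-9, 36), (-7, 40), (-5, 32), (-3, 35), (-1, 33), (1, 32), (3, 36), (5, 29), (7, 27), (9, 16), (11, 12), (13, 1), (47, 3), (49, 16), (51, 29), (53, 39), (55, 54), (57, 55), (59, 54), (61, 56), (63, 55), (65, 57), (67, 59), (69, 57), (71, 54), (73, 59), (75, 59), (77, 192), (79, 323), (81, 335), (83, 76)]
```

```bash
python3 -m handwheel '[-0.003,-0.004,-0.07,0,0,0,0,0,-0.07,0,0,0,0,0,0,0,0,0,0,0,0,0,0,0]' | grep -E 'eef|contact|opening'; python3 -m handwheel '[0,0,0,0,0,0,0,0,0,0,0,0,0,0,0,0,0,0,0,0,0,0,0,0]' 0.7| grep -E 'eef|contact|opening'; python3 -m handwheel '[0,0,0.25,0,0,0,0,0,0.25,0,0,0,0,0,0.25,0,0,0,-0.1,-0.1,0.2,0,0,0,0,-0.1,0.1,0,0,0]' | grep -E 'eef|contact'; python3 -m handwheel '[-0.1,-0.2,0.1,0,0,0,0,0,0,0,0,0,0,0,0,0,0,0]' | grep -E 'eef|contact'
python3 - <<'E'
from state import *
c,im,D,P=look("w6.png"); cap(c,im,P,"grn",.084,(.575,.245));cap(c,im,P,"yel",.084,(.583,.14)); 
E
```

```text
eef_pos: [0.5744, 0.2439, 0.0777]
contact_force: [-0.3, 0.1, -0.5]
opening: 0.479
eef_pos: [0.5747, 0.244, 0.0782]
contact_force: [-0.1, -0.5, 0.1]
opening: 0.703
eef_pos: [0.5601, 0.2149, 0.2414]
contact_force: [1.0, 0.6, 0.8]
eef_pos: [0.545, 0.1834, 0.2524]
contact_force: [-0.2, 0.1, -0.7]
eef [0.545  0.1834 0.2524] op 0.705 t 13.75
handle [0.4803 0.1856 0.1   ] r 13.3 joint 0.1819
grn [352.1 123.9] [332, 104, 41, 41, 1357] z 0.084 at z [0.5733 0.2439 0.0844] z=.04 [0.5777 0.2423 0.04  ] z=.084 [0.5734 0.2439 0.084 ]
yel [151. 163.] [136, 151, 31, 26, 626] z 0.031 at z [0.3458 0.1981 0.0311] z=.04 [0.3509 0.1995 0.04  ] z=.084 [0.3762 0.2067 0.084 ]
yel [358.3 225.6] [340, 207, 38, 38, 1118] z 0.084 at z [0.5826 0.14   0.0842] z=.04 [0.5884 0.1227 0.04  ] z=.084 [0.5826 0.14   0.084 ]
grn cap centre 0.5736 0.2438 r 0.0203 n 1349 mean [0.5733 0.2438]
yel cap centre 0.5833 0.1387 r 0.0207 n 1050 mean [0.5829 0.1388]
```

View pics/w6.png

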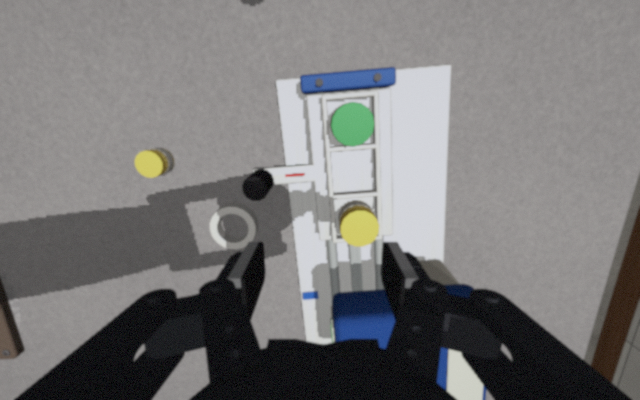

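The picture shows green at (352,124) and yellow at (358,226), both seated with tops at z = 0.084. The carrier is in the loading station. Now I grip the handle and slide to reading.

```bash
python3 -m handwheel '[-0.22,0.005,0,0,0,0,-0.218,0.003,0,0,0,0,0,0,-0.25,0,0,0,0,0,-0.25,0,0,0,0,0,-0.25,0,0,0]' 0.6 60 | grep -E 'eef|contact'; python3 -m handwheel '[0,0,-0.25,0,0,0,0,0,-0.11,0,0,0,0,0,0,0,0,0,0,0,0,0,0,0]' | grep -E 'eef|contact'; python3 -m handwheel '[0,0,0,0,0,0,0,0,0,0,0,0,0,0,0,0,0,0,0,0,0,0,0,0]' 0 60
```

```text
eef_pos: [0.4788, 0.1863, 0.1372]
contact_force: [-0.2, -0.5, 0.2]
eef_pos: [0.4779, 0.1857, 0.0825]
contact_force: [0.7, -0.2, -0.1]
time: 14.88
eef_pos: [0.4797, 0.1858, 0.0865]
tcp_rot: [0.707, 0.707, 0.001, 0.0]
contact_force: [-3.0, 0.2, 5.9]
opening: 0.288
finger_force: 59.6
```

```bash
python3 -m handwheel '[0.0048,-0.06,0,0,0,0,0.0088,-0.11,0,0,0,0,0.0112,-0.14,0,0,0,0,0.0112,-0.14,0,0,0,0,0.0112,-0.14,0,0,0,0]' | grep -E 'eef|contact|opening'; python3 -m handwheel '[0.0112,-0.14,0,0,0,0,0.0112,-0.14,0,0,0,0,0.0112,-0.14,0,0,0,0,0.0096,-0.12,0,0,0,0,0.0053,-0.066,0,0,0,0]'| grep -E 'eef|contact|opening'; python3 -m handwheel '[0,0,0,0,0,0,0,0,0,0,0,0,0,0,0,0,0,0]'; python3 -m handwheel '[0,0,0,0,0,0,0,0,0,0,0,0,0,0,0,0,0,0]' 0.6| grep -E 'eef|contact|opening'; python3 -m handwheel '[0,0,0.25,0,0,0,0,0,0.25,0,0,0,0,-0.05,0.25,0,0,0,0,-0.15,0.22,0,0,0,0,-0.15,0.2,0,0,0]'| grep -E 'eef|contact'; python3 -m handwheel '[0,-0.2,0,0,0,0,0,0,0,0,0,0,0,0,0,0,0,0]'| grep -E 'eef|contact'
python3 - <<'E'
from state import *
c,im,D,P=look("w7.png")
E
```

```text
eef_pos: [0.4866, 0.098, 0.0865]
contact_force: [-2.5, 8.1, 5.8]
opening: 0.288
eef_pos: [0.4939, 0.0055, 0.0865]
contact_force: [-3.5, 18.4, 9.1]
opening: 0.286
time: 15.97
eef_pos: [0.494, 0.0051, 0.0865]
tcp_rot: [0.707, 0.707, -0.0, 0.001]
contact_force: [-4.3, -1.8, 8.0]
opening: 0.287
finger_force: 59.7
eef_pos: [0.4941, 0.0058, 0.0849]
contact_force: [-0.2, -0.6, -0.2]
opening: 0.596
eef_pos: [0.4939, -0.0466, 0.2626]
contact_force: [0.2, -1.3, -0.5]
eef_pos: [0.4936, -0.0775, 0.2602]
contact_force: [0.0, -0.1, 0.2]
eef [ 0.4936 -0.0775  0.2602] op 0.599 t 16.8833
handle [0.4932 0.0033 0.1   ] r 14.2 joint -0.0009
grn [487.7  80. ] [465, 58, 46, 44, 1573] z 0.166 at z [0.606  0.014  0.1659] z=.04 [0.671  0.0258 0.04  ] z=.084 [0.6483 0.0217 0.084 ]
yel [428.  166.5] [423, 165, 13, 5, 30] z 0.085 at z [ 0.6007 -0.0597  0.0845] z=.04 [ 0.6166 -0.0676  0.04  ] z=.084 [ 0.6008 -0.0598  0.084 ]
ora [357.9 239. ] [352, 237, 13, 5, 60] z 0.013 at z [ 0.541  -0.1714  0.0133] z=.04 [ 0.5376 -0.1595  0.04  ] z=.084 [ 0.5319 -0.1399  0.084 ]
```

View pics/w7.png

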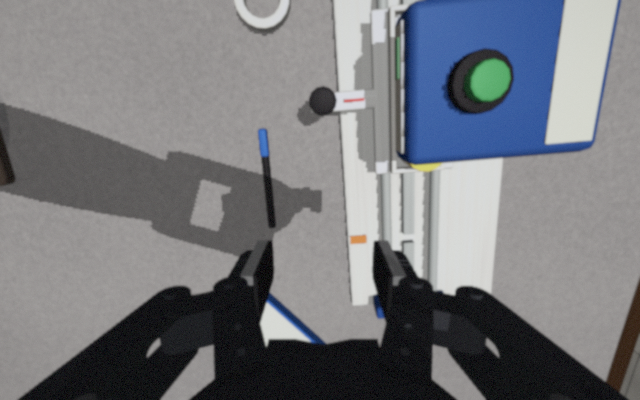

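The carrier is in the reading station, with the pointer over the blue mark and joint ≈ 0. The button is at (488,80) and the yellow cap shows just under the head's edge (428,166). Now I press the button with the fingers shut.

```bash
python3 -m handwheel '[0.191,0.153,-0.05,0,0,0,0.191,0.153,-0.05,0,0,0,0.191,0.153,-0.05,0,0,0,0.191,0.153,-0.05,0,0,0,0,0,0,0,0,0]' 0 20| grep -E 'eef|contact|opening'; python3 -m handwheel '[0,0,-0.1,0,0,0,0,0,-0.1,0,0,0,0,0,0,0,0,0,0,0,0,0,0,0]'| grep -E 'eef|contact|opening'; python3 -m handwheel '[0,0,-0.07,0,0,0,0,0,0,0,0,0,0,0,0,0,0,0]'| grep -E 'eef|contact|opening'
```

```text
eef_pos: [0.6095, 0.0202, 0.225]
contact_force: [-0.4, 0.1, 0.1]
opening: 0.002
eef_pos: [0.6066, 0.0163, 0.1977]
contact_force: [-0.0, -0.0, 0.1]
opening: -0.003
eef_pos: [0.6077, 0.0152, 0.1891]
contact_force: [0.1, -0.3, 0.3]
opening: 0.004
```

```bash
python3 -m handwheel '[0,0,-0.03,0,0,0,0,0,-0.03,0,0,0,0,0,0,0,0,0]'| grep -E 'eef|contact'; python3 -m handwheel '[0,0,-0.02,0,0,0,0,0,0,0,0,0]'| grep -E 'eef|contact'; python3 -m handwheel '[0,0,-0.02,0,0,0,0,0,0,0,0,0,0,0,0,0,0,0]'| grep -E 'eef|contact'
```

```text
eef_pos: [0.6087, 0.015, 0.1807]
contact_force: [0.7, 0.6, 3.5]
eef_pos: [0.6088, 0.015, 0.1791]
contact_force: [-0.3, -0.2, 5.7]
eef_pos: [0.6089, 0.015, 0.1789]
contact_force: [-6.5, 0.6, 16.4]
```

```bash
python3 -m handwheel '[0,0,-0.013,0,0,0,0,0,0,0,0,0,0,0,0,0,0,0]'| grep -E 'eef|contact'
python3 - <<'E'
from state import *
for n in("scene","side","wrist"):
    c,im,D=shot(n,n+"p.png"); P=cloud(c,D)
    for C,S,m in blobs(im,"grn",4):
        med=np.nanmedian(P[m],0)
        if np.hypot(med[0]-.608,med[1]-.014)<.03: print(n,C,S[4],"z pct",np.nanpercentile(P[m][:,2],[10,50,90]).round(4))
im=cv2.imread("pics/sidep.png")[130:210,300:400]; im2=cv2.imread("pics/scenep.png")[170:250,220:320]
cv2.imwrite("pics/press.png",np.hstack([cv2.resize(i,(400,320),interpolation=cv2.INTER_CUBIC) for i in(im,im2)]))
E
```

```text
eef_pos: [0.609, 0.015, 0.1787]
contact_force: [-8.8, 0.1, 22.1]
scene [271.36 223.24] 25 z pct [0.1554 0.1583 0.1593]
side [344.46153846 169.92307692] 13 z pct [0.1552 0.1573 0.161 ]
wrist [320.9874477  237.20502092] 478 z pct [0.1573 0.1594 0.1605]
```

View pics/press.png

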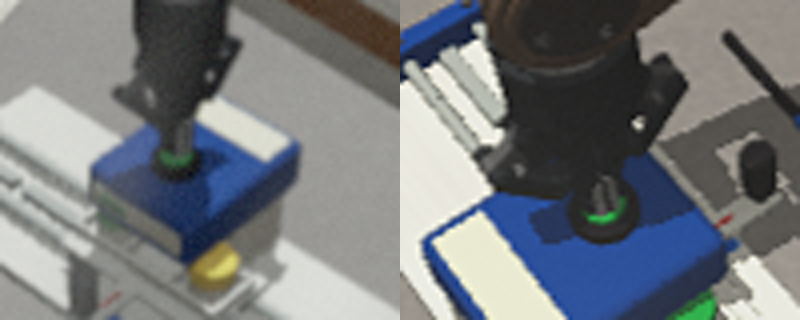

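The picture shows the finger tips on the green button. Its top dropped from z = 0.166 to 0.159, the full 6 mm, so the scan is done. Back to the handle and on to unloading.

```bash
python3 -m handwheel '[0,0,0.2,0,0,0,0,0,0.2,0,0,0,-0.256,-0.021,0,0,0,0,-0.256,-0.021,0,0,0,0,-0.256,-0.021,0,0,0,0]' | grep -E 'eef|contact'; python3 -m handwheel '[0,0,0,0,0,0,0,0,0,0,0,0,0,0,-0.2,0,0,0,0,0,-0.2,0,0,0,0,0,0,0,0,0]' 0.6 60| grep -E 'eef|contact|opening'
```

```text
eef_pos: [0.4916, 0.0057, 0.2322]
contact_force: [0.0, 0.3, 0.5]
eef_pos: [0.4904, 0.0062, 0.1669]
contact_force: [-1.8, 0.4, -0.9]
opening: 0.602
```

```bash
python3 -m handwheel '[0.01,0,-0.2,0,0,0,0,0,-0.2,0,0,0,0,0,-0.16,0,0,0,0,0,0,0,0,0,0,0,0,0,0,0]' | grep -E 'eef|contact'; python3 -m handwheel '[0,0,0,0,0,0,0,0,0,0,0,0,0,0,0,0,0,0,0,0,0,0,0,0]' 0 60| grep -E 'eef|contact|opening'
```

```text
eef_pos: [0.4948, 0.0057, 0.0883]
contact_force: [1.2, 0.3, -0.3]
eef_pos: [0.494, 0.0056, 0.0909]
contact_force: [-8.4, -0.2, 7.6]
opening: 0.285
```

```bash
python3 -m handwheel '[0.0048,-0.06,0,0,0,0,0.0088,-0.11,0,0,0,0,0.0112,-0.14,0,0,0,0,0.0112,-0.14,0,0,0,0,0.0112,-0.14,0,0,0,0]' | grep -E 'eef|contact|opening'; python3 -m handwheel '[0.0112,-0.14,0,0,0,0,0.0112,-0.14,0,0,0,0,0.0112,-0.14,0,0,0,0,0.0096,-0.12,0,0,0,0,0.0053,-0.066,0,0,0,0]'| grep -E 'eef|contact|opening'; python3 -m handwheel '[0,0,0,0,0,0,0,0,0,0,0,0,0,0,0,0,0,0]'| grep -E 'eef|contact|opening'; python3 -m handwheel '[0,0,0,0,0,0,0,0,0,0,0,0,0,0,0,0,0,0]' 0.6| grep -E 'eef|contact|opening'; python3 -m handwheel '[0,0,0.25,0,0,0,0,0,0.25,0,0,0,0,-0.05,0.25,0,0,0,0,-0.15,0.22,0,0,0,0,-0.15,0.2,0,0,0]'| grep -E 'eef|contact'; python3 -m handwheel '[0,-0.15,0.1,0,0,0,0,0,0,0,0,0,0,0,0,0,0,0]'| grep -E 'eef|contact'
python3 - <<'E'
from state import *
c,im,D,P=look("w8.png")
d=BM+.0651*X-.18*Y; print("deck",d,"pockets",d+.053*Y,d-.053*Y)
for nm,p in(("grn",d+.053*Y),("yel",d-.053*Y)):
    try: cap(c,im,P,nm,.084,p)
    except Exception as e: print(nm,e)
deck(c,D,d)
E
```

```text
eef_pos: [0.5009, -0.0818, 0.0909]
contact_force: [-6.2, 7.9, 8.4]
opening: 0.289
eef_pos: [0.5081, -0.174, 0.0908]
contact_force: [-6.7, 17.8, 13.3]
opening: 0.289
eef_pos: [0.5082, -0.175, 0.0909]
contact_force: [-7.6, -2.1, 5.1]
opening: 0.285
eef_pos: [0.5098, -0.1741, 0.0898]
contact_force: [-0.1, -0.2, 0.0]
opening: 0.601
eef_pos: [0.5094, -0.2261, 0.2674]
contact_force: [1.5, -0.0, 0.5]
eef_pos: [0.5092, -0.2495, 0.2805]
contact_force: [-0.9, -0.1, -0.9]
eef [ 0.5092 -0.2495  0.2805] op 0.602 t 22.5833
handle [ 0.5074 -0.1768  0.1   ] r 13.0 joint -0.1815
grn [415.7  46.4] [394, 24, 44, 46, 1542] z 0.084 at z [ 0.6002 -0.1179  0.0842] z=.04 [ 0.6128 -0.1096  0.04  ] z=.084 [ 0.6002 -0.1179  0.084 ]
yel [402.  152.2] [396, 137, 20, 34, 160] z 0.081 at z [ 0.5955 -0.2204  0.0814] z=.04 [ 0.6066 -0.2258  0.04  ] z=.084 [ 0.5948 -0.2201  0.084 ]
yel [421.8 166.3] [408, 156, 25, 17, 118] z 0.084 at z [ 0.6174 -0.2355  0.0844] z=.04 [ 0.6324 -0.2434  0.04  ] z=.084 [ 0.6175 -0.2355  0.084 ]
deck [ 0.60721968 -0.16724204] pockets [ 0.60300088 -0.11441164] [ 0.61143848 -0.22007244]
gr
[... 349 characters left out ...]
, (-53, 11), (-51, 16), (-49, 17), (-47, 15), (-45, 23), (-43, 24), (-41, 25), (-39, 23), (-37, 29), (-35, 22), (-33, 22), (-31, 52), (-29, 93), (-27, 93), (-25, 27), (-23, 19), (-21, 17), (-19, 17), (-17, 14), (-15, 18), (-13, 17), (-11, 21), (-9, 22), (-7, 20), (-5, 18), (-3, 19), (-1, 18), (1, 19), (3, 21), (5, 19), (7, 20), (9, 18), (11, 20), (13, 21), (15, 19), (17, 21), (19, 20), (21, 23), (23, 94), (25, 108), (27, 86), (29, 31), (31, 34), (33, 28), (35, 30), (37, 25), (39, 26), (41, 26), (43, 20), (45, 15), (47, 15), (49, 13), (51, 14), (53, 14), (55, 12), (57, 16), (59, 14), (61, 15), (63, 19), (65, 21), (67, 21), (69, 23), (71, 27), (73, 26), (75, 92), (77, 123), (79, 107), (81, 6)]
```

View pics/w8.png

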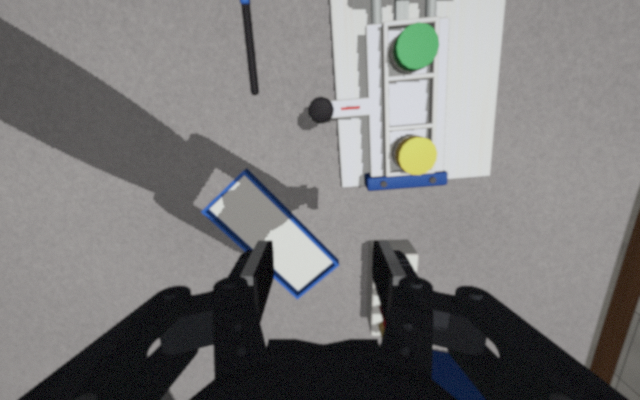

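The picture shows the carrier at the unloading station with the pointer over the orange mark, green at (416,46) and yellow at (417,154). The tray corners are at (247,170), (203,211), (297,297) and (339,262); the tube rack is near (390,290). I compute the tray and the yellow pot more precisely.

```bash
python3 - <<'E'
from state import *
c,im,D,P=look("w9.png")
print("cam corners z.018",plane(c,[(247,170),(203,211),(297,297),(339,262)],.018).round(4).tolist())
for n in("wrist","scene","side"):
    if n!="wrist": c,im,D=shot(n); P=cloud(c,D)
    m=cv2.inRange(cv2.cvtColor(im,cv2.COLOR_BGR2HSV),(95,90,30),(125,255,255))>0
    m&=(P[...,2]>.003)&(P[...,2]<.03)&(np.hypot(P[...,0]-.45,P[...,1]+.34)<.15)&~((P[...,1]>-.15))
    v,u=np.nonzero(m); q=P[m]; print(n,len(q),np.percentile(q[:,2],[50,95]).round(4))
    t=q[q[:,2]>.012]; print(cv2.minAreaRect(t[:,:2].astype(np.float32)))
    if n=="scene":
        for k in("yel","grn"):
            for C,S,mm in blobs(im,k): print(k,C,np.nanmedian(P[mm],0).round(4))
    r=P[(P[...,2]>.04)&(P[...,2]<.11)&(P[...,1]<-.3)&(P[...,0]>.5)&(P[...,0]<.72)&(P[...,1]>-.52)]; 
    if len(r): print("rack",np.percentile(r,[1,99],axis=0).round(3).tolist())
E
```

```text
eef [ 0.5086 -0.2483  0.2786] op 0.601 t 22.6333
handle [ 0.5075 -0.1768  0.1   ] r 13.0 joint -0.1816
grn [417.6  48.2] [396, 26, 44, 46, 1559] z 0.084 at z [ 0.6003 -0.1181  0.0842] z=.04 [ 0.6131 -0.1099  0.04  ] z=.084 [ 0.6004 -0.118   0.084 ]
yel [403.8 153.9] [398, 139, 21, 34, 160] z 0.082 at z [ 0.5957 -0.2203  0.0817] z=.04 [ 0.6071 -0.2259  0.04  ] z=.084 [ 0.5951 -0.22    0.084 ]
yel [423.1 167.9] [410, 156, 26, 20, 161] z 0.084 at z [ 0.6169 -0.235   0.0843] z=.04 [ 0.6321 -0.2431  0.04  ] z=.084 [ 0.6171 -0.2351  0.084 ]
cam corners z.018 [[0.409, -0.2496, 0.018], [0.345, -0.3062, 0.018], [0.4697, -0.4416, 0.018], [0.5316, -0.3838, 0.018]]
wrist 1624 [0.0171 0.0193]
((0.4807804226875305, -0.3105356693267822), (0.20220234990119934, 0.18926246464252472), 42.78173065185547)
rack [[0.577, -0.486, 0.04], [0.635, -0.358, 0.08]]
scene 472 [0.013  0.0192]
((0.44001084566116333, -0.3492708206176758), (0.0894588828086853, 0.1916828155517578), 42.111900329589844)
yel [231.70879121 177.08791209] [ 0.6135 -0.217   0.0831]
yel [396.16528926 246.38842975] [0.3445 0.2007 0.03  ]
grn [252.14792899 200.4556213 ] [ 0.6034 -0.1116  0.0832]
grn [269.85849057 219.60377358] [0.6091 0.0177 0.1651]
grn [342.21212121 279.15151515] [0.5136 0.1893 0.013 ]
rack [[0.58, -0.48, 0.043], [0.638, -0.356, 0.097]]
side 156 [0.0158 0.0201]
((0.4569857716560364, -0.3738973140716553), (0.08758483082056046, 0.12905262410640717), 42.78972625732422)
rack [[0.576, -0.489, 0.041], [0.635, -0.361, 0.098]]
```

Tray centre ≈ (0.439, -0.347), 190 x 89 mm as it must be, with its long axis at -47.5°. Pot slots will be at ±45 mm, i.e. A (0.469, -0.380) and B (0.409, -0.314). Now over the yellow pot.

```bash
python3 -m handwheel '[0.227,0.06,0,0,0,0,0.227,0.06,0,0,0,0,0.227,0.06,0,0,0,0,0,0,-0.2,0,0,0,0,0,-0.2,0,0,0]' 0.7 40| grep -E 'eef|contact'; python3 -m handwheel '[0,0,-0.2,0,0,0,0,0,-0.2,0,0,0,0,0,0,0,0,0,0,0,0,0,0,0,0,0,0,0,0,0]' | grep -E 'eef|contact'
python3 - <<'E'
from state import *
c,im,D,P=look(); cap(c,im,P,"yel",.084,(.611,-.221))
m=cv2.inRange(cv2.cvtColor(im,cv2.COLOR_BGR2HSV),(20,90,40),(36,255,255))>0
m&=np.abs(P[...,2]-.084)<.006; v,u=np.nonzero(m); q=plane(c,np.c_[u,v],.084)[:,:2]; print(cv2.minEnclosingCircle(q.astype(np.float32)))
E
```

```text
eef_pos: [0.6134, -0.2202, 0.2192]
contact_force: [-0.1, 0.0, -1.7]
eef_pos: [0.6115, -0.2215, 0.16]
contact_force: [0.2, 0.6, 0.0]
eef [ 0.6115 -0.2215  0.16  ] op 0.699 t 23.6167
handle [ 0.51   -0.1767  0.1   ] r 22.9 joint -0.1817
grn [308.5  56.1] [276, 20, 66, 74, 3728] z 0.084 at z [ 0.6026 -0.1175  0.0843] z=.04 [ 0.6007 -0.1102  0.04  ] z=.084 [ 0.6025 -0.1174  0.084 ]
yel [324.5 217.7] [297, 189, 57, 57, 2495] z 0.084 at z [ 0.6126 -0.2226  0.0843] z=.04 [ 0.6129 -0.2386  0.04  ] z=.084 [ 0.6126 -0.2227  0.084 ]
yel cap centre 0.6126 -0.2235 r 0.0212 n 2408 mean [ 0.6125 -0.2234]
((0.6126124262809753, -0.22362108528614044), 0.021340638399124146)
```

```bash
python3 -m handwheel '[0.007,-0.013,-0.2,0,0,0,0,0,-0.2,0,0,0,0,0,-0.14,0,0,0,0,0,0,0,0,0,0,0,0,0,0,0]' | grep -E 'eef|contact'; python3 -m handwheel '[0,0,0,0,0,0]' | grep -E 'eef|contact';  python3 -m handwheel '[0,0,0,0,0,0,0,0,0,0,0,0,0,0,0,0,0,0,0,0,0,0,0,0]' 0 40 | grep -E 'eef|contact|opening'
```

```text
eef_pos: [0.6123, -0.2238, 0.0789]
contact_force: [0.3, -0.9, 0.2]
eef_pos: [0.6137, -0.2246, 0.0811]
contact_force: [0.3, 0.1, 0.9]
eef_pos: [0.6138, -0.2245, 0.0813]
contact_force: [-0.6, -0.4, 6.0]
opening: 0.476
```

```bash
python3 -m handwheel '[0,0,0.1,0,0,0,0,0,0.25,0,0,0,0,0,0.25,0,0,0,-0.161,-0.173,0,0,0,0,-0.161,-0.173,0,0,0,0]' | grep -E 'eef|contact|opening'; python3 -m handwheel '[-0.161,-0.173,0,0,0,0,-0.161,-0.173,0,0,0,0,-0.161,-0.173,0,0,0,0,-0.161,-0.173,0,0,0,0,0,0,-0.2,0,0,0]' | grep -E 'eef|contact|opening'; python3 -m handwheel '[0,0,-0.2,0,0,0,0,0,-0.1,0,0,0,0,0,0,0,0,0,0,0,0,0,0,0,0,0,0,0,0,0]' | grep -E 'eef|contact|opening'
python3 - <<'E'
from state import *
look("w10.png")
E
```

```text
eef_pos: [0.5659, -0.2762, 0.1736]
contact_force: [0.3, -0.5, -1.0]
opening: 0.478
eef_pos: [0.4666, -0.3871, 0.1459]
contact_force: [2.2, -0.6, 0.7]
opening: 0.475
eef_pos: [0.4679, -0.3801, 0.0949]
contact_force: [0.2, 0.1, 0.5]
opening: 0.477
eef [ 0.4679 -0.3801  0.0949] op 0.477 t 25.75
handle [ 0.4977 -0.3717  0.1   ] r 15.2 joint -0.3751
yel [322.5 266.1] [278, 220, 90, 91, 6328] z 0.098 at z [ 0.4675 -0.3761  0.0977] z=.04 [ 0.4676 -0.4082  0.04  ] z=.084 [ 0.4675 -0.3837  0.084 ]
ora [625.2 299.1] [614, 294, 26, 13, 46] z 0.086 at z [ 0.6214 -0.4008  0.0859] z=.04 [ 0.6747 -0.4327  0.04  ] z=.084 [ 0.6236 -0.4021  0.084 ]
ora [578.5 322.3] [562, 301, 34, 38, 822] z 0.095 at z [ 0.5923 -0.4077  0.0951] z=.04 [ 0.648  -0.4519  0.04  ] z=.084 [ 0.6035 -0.4166  0.084 ]
ora [631.8 323.6] [622, 309, 18, 28, 386] z 0.095 at z [ 0.6175 -0.408   0.0952] z=.04 [ 0.6846 -0.4525  0.04  ] z=.084 [ 0.6311 -0.417   0.084 ]
ora [559.1 348.7] [548, 340, 25, 20, 67] z 0.087 at z [ 0.5938 -0.4307  0.0874] z=.04 [ 0.6395 -0.4747  0.04  ] z=.084 [ 0.5971 -0.4338  0.084 ]
```

View pics/w10.png

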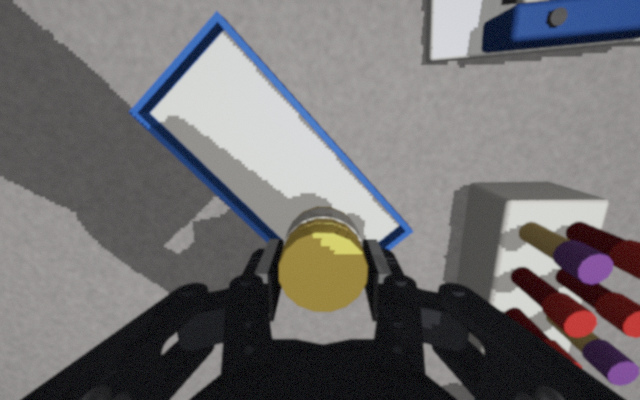

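The picture shows the held yellow pot at (322,266) over the tray's far half, with tray corners at (219,13), (132,112) and (411,231). The rack is clear on the right. I check the tray frame from these corners.

```bash
python3 - <<'E'
from state import *
c=imaging.get_calibration("wrist")
q=plane(c,[(219,13),(132,112),(411,231)],.019)[:,:2]
e=(q[2]-q[0]);L=np.linalg.norm(e);W=np.linalg.norm(q[1]-q[0]);ctr=(q[1]+q[2])/2;u=e/L
print(q.round(4).tolist(),"L",L,"W",W,"centre",ctr.round(4),"axis",u.round(3))
n=np.array([-u[1],u[0]]);print("TCP in tray",(np.array([.4679,-.3801])-ctr)@np.c_[u,n], "A",ctr+.045*u,"B",ctr-.045*u)
E
```

```text
[[0.4071, -0.2537], [0.3459, -0.3095], [0.5322, -0.392]] L 0.18647863924404973 W 0.08288422946790121 centre [ 0.439  -0.3508] axis [ 0.671 -0.742]
TCP in tray [0.04111969 0.00176571] A [ 0.46919227 -0.38416258] B [ 0.40883867 -0.3173985 ]
```

```bash
python3 -m handwheel '[0,0,-0.14,0,0,0,0,0,-0.14,0,0,0,0,0,-0.055,0,0,0,0,0,0,0,0,0,0,0,0,0,0,0]' | grep -E 'eef|contact|opening'; python3 -m handwheel '[0,0,0,0,0,0]' | grep -E 'eef|contact|opening'
```

```text
eef_pos: [0.4676, -0.3797, 0.0437]
contact_force: [0.5, 1.0, -0.3]
opening: 0.479
eef_pos: [0.4678, -0.38, 0.0442]
contact_force: [-0.1, 0.0, 0.0]
opening: 0.475
```

```bash
python3 -m handwheel '[0,0,-0.012,0,0,0,0,0,0,0,0,0]' | grep -E 'eef|contact|opening'; python3 -m handwheel '[0,0,0,0,0,0,0,0,0,0,0,0,0,0,0,0,0,0]' 0.6 | grep -E 'eef|contact|opening'; python3 -m handwheel '[0,0,0.2,0,0,0,0,0,0.25,0,0,0,0,0,0.25,0,0,0,0,0,0.25,0,0,0,0.112,0.219,0,0,0,0]' | grep -E 'eef|contact'; python3 -m handwheel '[0.112,0.219,0,0,0,0,0.112,0.219,0,0,0,0,0.112,0.219,0,0,0,0,0.112,0.219,0,0,0,0,0.112,0.219,0,0,0,0]' 0.7| grep -E 'eef|contact'; python3 -m handwheel '[0.112,0.219,0,0,0,0,0.112,0.219,0,0,0,0,0,0,-0.15,0,0,0,0,0,-0.1,0,0,0,0,0,0,0,0,0]' | grep -E 'eef|contact'; python3 -m handwheel '[0,0,0,0,0,0,0,0,0,0,0,0]'
python3 - <<'E'
from state import *
c,im,D,P=look(); cap(c,im,P,"grn",.084,(.602,-.117))
c,im,D=shot("side"); P=cloud(c,D)
for k in("yel","grn"):
  for C,S,m in blobs(im,k): print("side",k,C.round(1),S[4],np.nanmedian(P[m],0).round(4))
E
```

```text
eef_pos: [0.4673, -0.3797, 0.0416]
contact_force: [-0.6, -0.2, 0.3]
opening: 0.472
eef_pos: [0.4671, -0.3794, 0.041]
contact_force: [-0.2, 0.3, 0.1]
opening: 0.599
eef_pos: [0.4859, -0.354, 0.1939]
contact_force: [2.0, -0.7, 1.3]
eef_pos: [0.5683, -0.1806, 0.1835]
contact_force: [0.7, -0.4, -0.4]
eef_pos: [0.5994, -0.1147, 0.1419]
contact_force: [-0.8, 0.3, -0.9]
time: 28.13
eef_pos: [0.6018, -0.117, 0.1466]
tcp_rot: [0.707, 0.707, 0.0, 0.001]
contact_force: [0.3, 0.1, 0.5]
opening: 0.699
finger_force: 0.0
eef [ 0.6018 -0.117   0.1466] op 0.699 t 28.1333
grn [323.7 220.1] [295, 190, 59, 60, 2782] z 0.084 at z [ 0.6022 -0.115   0.0843] z=.04 [ 0.6024 -0.1314  0.04  ] z=.084 [ 0.6022 -0.1151  0.084 ]
ora [266.6 249.2] [263, 245, 8, 9, 56] z 0.013 at z [ 0.5483 -0.1707  0.0133] z=.04 [ 0.5538 -0.1577  0.04  ] z=.084 [ 0.5629 -0.1363  0.084 ]
grn cap centre 0.602 -0.1159 r 0.0209 n 2716 mean [ 0.6022 -0.1156]
side yel [253.1 206. ] 26 [0.3397 0.1846 0.0286]
side grn [343.8 167.2] 44 [0.6061 0.0101 0.1642]
side grn [369.9 206.4] 58 [ 0.5993 -0.1227  0.0838]
```

```bash
python3 -m handwheel '[0,0.005,-0.2,0,0,0,0,0,-0.15,0,0,0,0,0,-0.1,0,0,0,0,0,0,0,0,0,0,0,0,0,0,0]' | grep -E 'eef|contact'; python3 -m handwheel '[0,0,0,0,0,0]' | grep -E 'eef|contact';  python3 -m handwheel '[0,0,0,0,0,0,0,0,0,0,0,0,0,0,0,0,0,0,0,0,0,0,0,0]' 0 40 | grep -E 'eef|contact|opening'; python3 -c "
from h import *
c,im,D=shot('scene'); P=cloud(c,D)
for k in('yel','grn'):
  for C,S,m in blobs(im,k): print('scene',k,C.round(1),S[4],np.nanmedian(P[m],0).round(4))"
```

```text
eef_pos: [0.6013, -0.1161, 0.0784]
contact_force: [0.3, -0.3, -0.0]
eef_pos: [0.6026, -0.1165, 0.0802]
contact_force: [-0.5, -0.5, 0.7]
eef_pos: [0.6029, -0.1164, 0.0807]
contact_force: [-0.9, 0.7, 6.7]
opening: 0.476
scene yel [396.2 246.4] 121 [0.3451 0.2003 0.03  ]
scene grn [252.6 200.7] 166 [ 0.6029 -0.1099  0.0828]
scene grn [269.9 219.6] 108 [0.6092 0.0176 0.1651]
scene grn [342.2 279.2] 33 [0.5132 0.1885 0.0122]
```

```bash
python3 -m handwheel '[0,0,0.1,0,0,0,0,0,0.25,0,0,0,0,0,0.25,0,0,0,0,0,0.25,0,0,0,0,0,0.25,0,0,0]' | grep -E 'eef|contact|opening'; python3 -m handwheel '[-0.124,-0.192,0,0,0,0,-0.124,-0.192,0,0,0,0,-0.124,-0.192,0,0,0,0,-0.124,-0.192,0,0,0,0,-0.124,-0.192,0,0,0,0]' | grep -E 'eef|contact|opening';  python3 -m handwheel '[0,0,0,0,0,0,0,0,0,0,0,0,0,0,0,0,0,0]' | grep -E 'eef|contact|opening'
python3 - <<'E'
from state import *
c,im,D,P=look("w11.png")
m=(P[...,2]>.03)&(P[...,2]<.06)&(np.hypot(P[...,0]-.439,P[...,1]+.35)<.11); q=P[m]; print(m.sum(), q.mean(0) if m.sum() else None, np.percentile(q,[1,99],axis=0).round(4) if m.sum() else "", im[m].mean(0) if m.sum() else "")
E
```

```text
eef_pos: [0.6009, -0.1155, 0.2447]
contact_force: [0.7, 0.4, -0.9]
opening: 0.48
eef_pos: [0.5072, -0.2605, 0.2433]
contact_force: [0.6, -0.6, -1.0]
opening: 0.48
eef_pos: [0.5084, -0.2594, 0.2432]
contact_force: [0.1, 0.1, -0.3]
opening: 0.475
eef [ 0.5084 -0.2594  0.2432] op 0.475 t 30.2
handle [ 0.5077 -0.1771  0.1   ] r 15.2 joint -0.1819
grn [322.5 270.2] [278, 226, 90, 88, 6138] z 0.247 at z [ 0.508  -0.2571  0.2467] z=.04 [ 0.5077 -0.3753  0.04  ] z=.084 [ 0.5078 -0.3501  0.084 ]
ora [425.9 366.4] [424, 360, 6, 13, 46] z 0.095 at z [ 0.6249 -0.4652  0.0954] z=.04 [ 0.6487 -0.5217  0.04  ] z=.084 [ 0.6298 -0.4768  0.084 ]
0 None
```

```bash
python3 - <<'E'
from state import *
for n in("wrist","side","scene"): print(n,proj(imaging.get_calibration(n),[(.467,-.38,.045),(.409,-.317,.02)]).round(0).tolist())
E
python3 -m handwheel '[-0.1,0.15,0,0,0,0,-0.1,0.15,0,0,0,0,-0.1,0.15,0,0,0,0,0,0,0,0,0,0,0,0,0,0,0,0]'| grep eef
python3 - <<'E'
from state import *
print(proj(imaging.get_calibration("wrist"),[(.467,-.38,.045)]))
c,im,D,P=look("w12.png")
m=(P[...,2]>.03)&(P[...,2]<.06)&(np.hypot(P[...,0]-.439,P[...,1]+.35)<.11); q=P[m]; print(m.sum()); 
if m.sum(): print(q.mean(0).round(4),np.percentile(q,[1,99],axis=0).round(4).tolist(),im[m].mean(0))
E
```

```text
wrist [[289.0, 276.0], [243.0, 221.0]]
side [[402.0, 288.0], [371.0, 290.0]]
scene [[253.0, 131.0], [278.0, 141.0]]
eef_pos: [0.4636, -0.1903, 0.2433]
[[325.05494098 323.29571249]]
eef [ 0.4636 -0.1903  0.2433] op 0.476 t 30.6667
handle [ 0.5069 -0.1755  0.1   ] r 13.5 joint -0.1802
grn [322.7 270.1] [278, 226, 90, 88, 6110] z 0.247 at z [ 0.4633 -0.188   0.2468] z=.04 [ 0.4637 -0.3064  0.04  ] z=.084 [ 0.4636 -0.2812  0.084 ]
yel [324.8 322.8] [311, 312, 29, 23, 531] z 0.044 at z [ 0.4667 -0.3799  0.0442] z=.04 [ 0.4667 -0.3833  0.04  ] z=.084 [ 0.4662 -0.3478  0.084 ]
ora [435.2 372.8] [428, 362, 16, 21, 187] z 0.095 at z [ 0.5928 -0.4056  0.095 ] z=.04 [ 0.619  -0.4634  0.04  ] z=.084 [ 0.598  -0.4171  0.084 ]
595
[ 0.4669 -0.3807  0.044 ] [[0.4474, -0.3985, 0.039], [0.4863, -0.3659, 0.0457]] [107.92941176 199.9697479  206.5697479 ]
```

Yellow stands in the tray at slot A (cap top 0.0445). Now green to slot B.

```bash
python3 -m handwheel '[-0.091,-0.21,0,0,0,0,-0.091,-0.21,0,0,0,0,-0.091,-0.21,0,0,0,0,-0.091,-0.21,0,0,0,0,0,0,-0.247,0,0,0]'| grep eef; python3 -m handwheel '[0,0,-0.247,0,0,0,0,0,-0.247,0,0,0,0,0,-0.247,0,0,0,0,0,0,0,0,0,0,0,0,0,0,0]'| grep -E 'eef|contact'
python3 - <<'E'
from state import *
c,im,D,P=look("w13.png")
m=cv2.inRange(cv2.cvtColor(im,cv2.COLOR_BGR2HSV),(95,90,30),(125,255,255))>0
m&=(P[...,2]>.013)&(P[...,2]<.024)&(np.hypot(P[...,0]-.439,P[...,1]+.35)<.125)
p=np.array([.409,-.3165]); u=np.array([.673,-.74]);n=np.array([.74,.673]); q=P[m][:,:2]-p; a=q@u;b=q@n
near=np.abs(a)<.03; print("rim b near",np.percentile(b[near],[1,10,50,90,99]).round(4),"a range",np.percentile(a,[1,99]).round(4))
E
```

```text
eef_pos: [0.4112, -0.3277, 0.2146]
eef_pos: [0.4082, -0.3176, 0.0932]
contact_force: [0.4, -0.7, -0.5]
eef [ 0.4082 -0.3176  0.0932] op 0.475 t 31.55
grn [322.5 270.2] [278, 227, 90, 87, 6127] z 0.097 at z [ 0.4079 -0.3153  0.0967] z=.04 [ 0.4076 -0.3475  0.04  ] z=.084 [ 0.4078 -0.3226  0.084 ]
yel [420.4 284.8] [415, 280, 13, 10, 61] z 0.036 at z [ 0.4751 -0.3606  0.0363] z=.04 [ 0.4738 -0.3583  0.04  ] z=.084 [ 0.4576 -0.3307  0.084 ]
rim b near [-0.0441 -0.0419  0.0381  0.0404  0.0408] a range [-0.0497  0.1365]
```

```bash
python3 -m handwheel '[0,0,-0.14,0,0,0,0,0,-0.14,0,0,0,0,0,-0.06,0,0,0,0,0,0,0,0,0,0,0,0,0,0,0]' | grep -E 'eef|contact|opening'; python3 -m handwheel '[0,0,-0.005,0,0,0,0,0,0,0,0,0]' | grep -E 'eef|contact|opening';  python3 -m handwheel '[0,0,0,0,0,0,0,0,0,0,0,0,0,0,0,0,0,0]' 0.6 | grep -E 'eef|contact|opening'; python3 -m handwheel '[0,0,0.2,0,0,0,0,0,0.25,0,0,0,0,0,0.25,0,0,0,0,0,0.25,0,0,0,0,0,0.25,0,0,0]' | grep -E 'eef|contact'; python3 -m handwheel '[0.1,0.2,0,0,0,0,0.1,0.2,0,0,0,0,0.1,0.2,0,0,0,0,0,0,0,0,0,0,0,0,0,0,0,0]' | grep -E 'eef|contact'
python3 - <<'E'
from state import *
c,im,D,P=look("w14.png"); cap(c,im,P,"grn",.045,(.409,-.317)); cap(c,im,P,"yel",.045,(.467,-.38))
E
```

```text
eef_pos: [0.4099, -0.3193, 0.0459]
contact_force: [0.7, -0.5, -0.4]
opening: 0.476
eef_pos: [0.4098, -0.3193, 0.0451]
contact_force: [-0.1, -0.3, -0.4]
opening: 0.477
eef_pos: [0.4091, -0.3186, 0.0439]
contact_force: [-0.6, -1.1, -0.7]
opening: 0.598
eef_pos: [0.4085, -0.3179, 0.2252]
contact_force: [1.0, -1.1, 0.5]
eef_pos: [0.4542, -0.227, 0.2234]
contact_force: [0.1, 0.5, 0.0]
eef [ 0.4542 -0.227   0.2234] op 0.599 t 33.2667
handle [ 0.5065 -0.1763  0.1   ] r 15.6 joint -0.181
grn [286.9 280.1] [270, 263, 34, 35, 927] z 0.044 at z [ 0.4127 -0.3422  0.0442] z=.04 [ 0.4122 -0.3448  0.04  ] z=.084 [ 0.4181 -0.3177  0.084 ]
yel [332.7 303.4] [318, 286, 31, 35, 908] z 0.044 at z [ 0.4661 -0.3734  0.0441] z=.04 [ 0.4663 -0.3764  0.04  ] z=.084 [ 0.4645 -0.3448  0.084 ]
ora [487.6 341.5] [485, 338, 8, 9, 41] z 0.096 at z [ 0.622  -0.3799  0.096 ] z=.04 [ 0.6596 -0.4298  0.04  ] z=.084 [ 0.6301 -0.3906  0.084 ]
ora [451.7 376.6] [444, 358, 17, 34, 327] z 0.095 at z [ 0.5917 -0.426   0.095 ] z=.04 [ 0.6217 -0.485   0.04  ] z=.084 [ 0.5977 -0.4378  0.084 ]
ora [472.4 395.7] [469, 392, 8, 8, 30] z 0.087 at z [ 0.6222 -0.4609  0.0871] z=.04 [ 0.6527 -0.5161  0.04  ] z=.084 [ 0.6242 -0.4645  0.084 ]
grn cap centre 0.4115 -0.3409 r 0.0208 n 709 mean [ 0.4131 -0.3397]
yel cap centre 0.4649 -0.3754 r 0.0217 n 794 mean [ 0.4663 -0.3755]
```

Green now reads about 24 mm from where it was released, which may be the announced knock. I look again.

```bash
python3 -m handwheel '[0,0.2,0.1,0,0,0,0,0.15,0.1,0,0,0,0,0,0,0,0,0,0,0,0,0,0,0]' | grep -E 'eef'
python3 - <<'E'
from state import *
c,im,D,P=look("w15.png")
u=np.array([.673,-.74]);n=np.array([.74,.673])
for k,p in(("grn",(.412,-.34)),("yel",(.467,-.375))):
    q=np.array(cap(c,im,P,k,.045,p))-[.439,-.35]; print(k,"tray",(q@u).round(4),(q@n).round(4))
cv2.imwrite("pics/tray.png",cv2.resize(im[150:400,180:480],None,fx=2,fy=2))
E
```

```text
eef_pos: [0.454, -0.1765, 0.2543]
eef [ 0.454  -0.1765  0.2543] op 0.598 t 33.65
handle [ 0.5064 -0.1754  0.1   ] r 12.9 joint -0.1801
grn [290.6 300.5] [276, 285, 30, 31, 738] z 0.044 at z [ 0.4122 -0.3412  0.0441] z=.04 [ 0.4117 -0.3441  0.04  ] z=.084 [ 0.4172 -0.313   0.084 ]
yel [331.7 320.8] [319, 305, 27, 32, 710] z 0.044 at z [ 0.466  -0.3726  0.044 ] z=.04 [ 0.4661 -0.3758  0.04  ] z=.084 [ 0.4645 -0.3405  0.084 ]
ora [438.6 373.5] [432, 362, 15, 21, 187] z 0.095 at z [ 0.5923 -0.4058  0.0948] z=.04 [ 0.6191 -0.4639  0.04  ] z=.084 [ 0.5976 -0.4172  0.084 ]
ora [460.5 374.9] [455, 370, 13, 10, 97] z 0.095 at z [ 0.6182 -0.4071  0.0953] z=.04 [ 0.6505 -0.4662  0.04  ] z=.084 [ 0.6248 -0.4192  0.084 ]
grn cap centre 0.4124 -0.3423 r 0.0219 n 687 mean [ 0.4121 -0.3418]
grn tray -0.0236 -0.0144
yel cap centre 0.4657 -0.3758 r 0.0216 n 607 mean [ 0.4661 -0.375 ]
yel tray 0.0371 0.0024
```

View pics/tray.png

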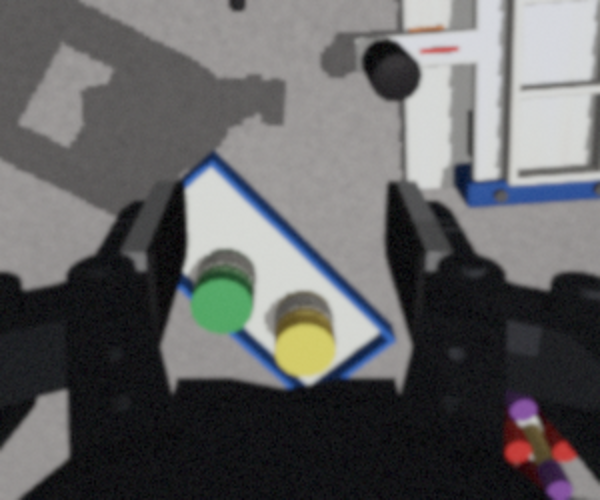

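The picture shows both pots upright in the tray: green at tray (-24,-14) mm and yellow at (37,2) mm, within the limits. Now I take the empty carrier home.

```bash
python3 -m handwheel '[0.18,0.005,0,0,0,0,0.18,0.005,0,0,0,0,0,0,-0.2,0,0,0,0,0,-0.2,0,0,0,0,0,0,0,0,0]' 0.6 60| grep -E 'eef|contact'; python3 -m handwheel '[0,0,-0.2,0,0,0,0,0,-0.2,0,0,0,0,0,-0.2,0,0,0,0,0,-0.1,0,0,0,0,0,0,0,0,0]' | grep -E 'eef|contact'; python3 -m handwheel '[0,0,0,0,0,0,0,0,0,0,0,0,0,0,0,0,0,0,0,0,0,0,0,0]' 0 60 | grep -E 'eef|contact|opening'
```

```text
eef_pos: [0.504, -0.1737, 0.1855]
contact_force: [-0.9, 0.8, -1.0]
eef_pos: [0.5048, -0.1739, 0.0843]
contact_force: [-1.7, -0.0, -0.3]
eef_pos: [0.5082, -0.1754, 0.0904]
contact_force: [-5.2, -1.5, 4.2]
opening: 0.283
```

```bash
python3 -m handwheel '[-0.0064,0.08,0,0,0,0,-0.0112,0.14,0,0,0,0,-0.0112,0.14,0,0,0,0,-0.0112,0.14,0,0,0,0,-0.0112,0.14,0,0,0,0]' | grep -E 'eef|contact|opening'; python3 -m handwheel '[-0.0112,0.14,0,0,0,0,-0.0112,0.14,0,0,0,0,-0.0112,0.14,0,0,0,0,-0.0112,0.14,0,0,0,0,-0.0112,0.14,0,0,0,0]' | grep -E 'eef|contact|opening'; python3 -m handwheel '[-0.0112,0.14,0,0,0,0,-0.0112,0.14,0,0,0,0,-0.0112,0.14,0,0,0,0,-0.0112,0.14,0,0,0,0,-0.0112,0.14,0,0,0,0]' | grep -E 'eef|contact|opening'; python3 -m handwheel '[-0.0112,0.14,0,0,0,0,-0.0112,0.14,0,0,0,0,-0.0056,0.073,0,0,0,0,0,0,0,0,0,0,0,0,0,0,0,0]' | grep -E 'eef|contact|opening'; python3 -m handwheel '[0,0,0,0,0,0,0,0,0,0,0,0]' | grep -E 'eef|contact|opening'
```

```text
eef_pos: [0.5007, -0.0799, 0.0904]
contact_force: [-3.9, -8.1, 3.7]
opening: 0.284
eef_pos: [0.4923, 0.0259, 0.0904]
contact_force: [-3.1, -7.3, 4.5]
opening: 0.29
eef_pos: [0.484, 0.1312, 0.0904]
contact_force: [-2.7, -8.4, 5.1]
opening: 0.289
eef_pos: [0.4797, 0.186, 0.0904]
contact_force: [-4.5, 0.6, 6.3]
opening: 0.283
eef_pos: [0.4797, 0.1858, 0.0904]
contact_force: [-3.5, 0.5, 5.8]
opening: 0.287
```

```bash
python3 -m handwheel '[0,0,0,0,0,0,0,0,0,0,0,0,0,0,0,0,0,0]' 0.6| grep -E 'eef|contact|opening'; python3 -m handwheel '[0,0,0.25,0,0,0,0,0,0.25,0,0,0,0,0,0.25,0,0,0,0,0,0.25,0,0,0,0,-0.2,0.2,0,0,0]' | grep -E 'eef|contact'; python3 -m handwheel '[0,-0.2,0.2,0,0,0,0,0,0,0,0,0,0,0,0,0,0,0]' | grep -E 'eef|contact'
python3 - <<'E'
from state import *
look()
for n in("side","scene"):
    c,im,D=shot(n); P=cloud(c,D)
    for k in("yel","grn"):
        for C,S,m in blobs(im,k,6): print(n,k,C.round(1),S[4],np.nanmedian(P[m],0).round(4))
E
```

```text
eef_pos: [0.4796, 0.1848, 0.0888]
contact_force: [0.9, 0.0, -0.6]
opening: 0.601
eef_pos: [0.4798, 0.1577, 0.2715]
contact_force: [0.6, -0.6, -0.1]
eef_pos: [0.4804, 0.1248, 0.3]
contact_force: [-0.4, -0.1, 0.2]
eef [0.4804 0.1248 0.3   ] op 0.598 t 37.6167
handle [0.4785 0.1847 0.1   ] r 11.6 joint 0.1811
grn [447.1 289.1] [436, 283, 21, 13, 204] z 0.164 at z [0.605  0.0256 0.164 ] z=.04 [ 0.6649 -0.0556  0.04  ] z=.084 [ 0.6436 -0.0268  0.084 ]
yel [213.4 112.4] [201, 101, 26, 24, 437] z 0.031 at z [0.3438 0.1961 0.0313] z=.04 [0.3468 0.1961 0.04  ] z=.084 [0.362  0.1961 0.084 ]
side yel [252.5 205.1] 46 [0.3395 0.1899 0.0286]
side grn [343.9 167.2] 45 [0.6064 0.0117 0.1643]
side grn [380.4 292.9] 77 [ 0.4124 -0.3506  0.044 ]
scene yel [253.6 134.2] 127 [ 0.4695 -0.3696  0.0421]
scene yel [396.1 246.5] 123 [0.3445 0.2    0.0297]
scene grn [273.1 133. ] 118 [ 0.4144 -0.338   0.0426]
scene grn [269.9 219.7] 105 [0.6093 0.0184 0.1652]
```

The carrier is back at 0.181 (loading detent). Both pots stand in the tray, and the robot is clear of everything.

```bash
python3 -c "
from plant import ctrl
print(ctrl.sign_off())"
```

```text
the job is handed in; nothing more can be done
None
```

The job is handed in: the yellow and green pots (the two present) were scanned at the reading station and stand upright in the blue tray, the empty carrier rests in the loading station, and the bystanders were left alone; sign-off returned no verdict.

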